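# Level the press plate and lay its weights

### The arm

A 6-joint arm with a two-finger parallel gripper is mounted at the origin on a cart in front of the work surface, level with it; the furniture and walls round the work are solid. World frame = base frame: x ahead of the robot, y to its left, z up, the work surface at z = 0. Lengths are in m, angles in rad, forces in N, time in s.
With the tool pointing down it reaches from about 0.3 to 0.775 m from the base axis. Payload 14.6 kg.
Tool frame: the origin (TCP) lies on the centre line of the jaws, within the pads' length; the fingertips stand ctrl.tcp_to_tips ahead of it and the grasp point (between the pads) lies 2 mm behind it (ctrl.tcp_to_tips is the distance from the TCP to the fingertips, in m); z points along the fingers, y is the line along which they close (so a half turn about z gives the same grasp; the last joint's range is limited). The gripper opens to 94 mm and grips with 3 to 60 N. Pads are 16 mm wide; open, the fingers measure 119 mm over their backs; the gripper's body (75 mm by 177 mm) begins 78 mm behind the grasp point.
Start: joints at [-1.215, 0.3, 1.521, -0, 1.321, -0.067], TCP at [0.226, -0.502, 0.222] pointing down, gripper open.
Joint ranges: [-3.03, 3.03], [-0.79, 2.21], [0.23, 2.52], [-1.04, 4.18], [0, 3.07], [-2.55, 2.55]. Speed limits (rad/s): [2.22, 2.22, 2.57, 3.14, 3.14, 3.14].

### API

Orientations are given as [roll, pitch, yaw] about the fixed x, y, z axes, in that order (R = Rz(yaw) Ry(pitch) Rx(roll)).
In Python, from station import telemetry, viewer, hand_in, ctrl gives the robot as it stands.
- The arm moves only by the tool step_arm, never from a script. Its argument "plan" is a list of rows, each an object of numbers: "dx", "dy", "dz": the shift along the tool's x, y, z scaled (see below); "rx", "ry", "rz": the turn, a rotation vector about the tool's x, y, z scaled (see below); "claw": the closure, from 0 (fully open) to 1 (shut). In form: [{"dx": .., "dy": .., "dz": .., "rx": .., "ry": .., "rz": .., "claw": ..}, ...]. A call has 1 to 10 rows; each row shifts and turns the commanded pose from where the row before left it, along the tool's axes as they then stand; what a row does not reach is not made up. The controller multiplies each number of a shift by 0.1 m and each number of a turn by 90 degrees. A row lasts 1/10 s, in which the tool goes at most 50 mm and 8.59 degrees, less where a joint would pass 70% of its speed; a pose out of reach is approached as far as the arm can. A call with a number of a shift or a turn outside -1 to 1 is refused whole. A call with a gripper value outside its range is refused whole. The fingers move at their own pace and stop on an object; "grip_force" is the grip in N (left out, the last holds). Time passes only in rows, so rows that do not move let the fingers close. It gives the time, the measured TCP pose, the force, the opening and the grip force at its end, in the units of the state.
- telemetry.get_obs(): the state, without advancing time (a new reading comes with each control period).
- viewer.camera(name): name is "side" or "top"; returns a dict with "img" (400x640x3 uint8, red, green, blue), "z_map" (400x640 float32, m along the optical axis (not along the pixel's ray), 0 where there is no reading), "fx", "fy", "cx", "cy" (pixels), "R" (3x3) and "t" (3): a world point X has camera coordinates R X + t. Camera axes: x right, y down, z forward; pixel columns grow to the right and rows downward; lengths in m; the calibration is good to about 2 mm. A picture is of the moment at which its call begins.
- hand_in(): hands the job in; it is judged then, once.
Trained networks look in a picture, given as the dict that the camera call returned (one of the last four; its "shot" number tells which), for a name from the list of things; names that differ only in an ending like _2 or _b are one class to them, and where a whole thing is asked for, a point or a joint stands for the part that bears it (a point fixed in the world has none). Each returns a list of dicts, best first, with "score" (0 to 1); they miss things now and then, are a little off and sometimes report something else, mostly with a low value. They report only what shows in the picture. A call takes as long as a camera call. They do not tell look-alikes from the thing itself.
- viewer.recognise(target, picture): "rect" ([left, top, right, bottom] in pixels, round what is visible of it).
The state is a dict: "time_s": time; "qpos": joint angles; "joint_vel": joint speeds; "tau": joint torques, N m; "ee_pos": TCP position; "eef_rot": TCP orientation; "force": force on the tool from outside, world axes, zero at the start; "moment": the same for the moment, N m; "grip_width": finger opening in m; "grip_force": force on a finger pad.
Only numpy, scipy, OpenCV 4.12 (cv2) and the standard library are available. Lean on these libraries where they do the work, as an engineer would, in place of code of your own. Each camera call takes 0.05 s, during which the arm holds its last target. There are 200 camera calls.

### The job

With the plate still empty, turn its two foot screws until the bubble lies wholly inside the ring of the vial. Then lay every press weight that stands on the bench flat on the plate, each inside a marked outline of its own and turned the way the outline lies: fill the row of two beside the vial, and put the rest in the row of three. The bubble must still lie inside its ring at the end; leave the nut, the collar and the vee block alone.

Things in the scene. Friction and masses are not known exactly. Their poses are not given: they have to be found in the camera images.
- stage_base: Grey triangular casting of the levelling stage, fixed to the bench, 18 mm high, about 190 x 265 mm. Origin: on the bench under the stage's middle; x points to the side with vial and screws (the back), y to the left screw, z up. In this frame the plate's pivot foot is at (-95, 0) mm, the left screw at (58, 112), the right screw at (58, -112) mm.
- levelling_plate: Bright steel plate 210 x 160 mm (x -112 to 98, y -80 to 80 mm), lip 6 mm high round its edge, tips by under 0.1 rad on the stage. Origin: on its upper face, about 45 mm above the bench; axes as the base's. Black lines mark five outlines 66 x 44 mm: in front three side by side along y, long side along x; behind them, beside the vial, two with the long side along y.
- outline_1 (a point): Centre of the left outline of the row of two next to the vial, on the plate's face; long side along the plate's y.
- outline_2 (a point): Centre of the right outline of the row of two next to the vial; long side along the plate's y.
- outline_3 (a point): Centre of the left outline of the front row of three; long side along the plate's x.
- outline_4 (a point): Centre of the middle outline of the front row of three; long side along the plate's x.
- outline_5 (a point): Centre of the right outline of the front row of three; long side along the plate's x.
- vial_centre (a point): Centre of the round bubble vial (brass bezel 62 mm across, 10 mm high, green face 55 mm across) on the back of the plate. A black ring of 24 mm diameter is drawn round this point.
- bubble: Centre of the white bubble, a disc of 13 mm diameter that floats slowly (settles in about 1.5 s) on the vial's face towards the plate's higher side, 1 mm for each 4 mrad of tilt; it lies at vial_centre only when the plate is level.
- left_knob_mid (a point): Middle of the left foot screw's black fluted knob, on its upright axis: 34 mm diameter, 24 mm high, 68 mm above the bench. Clockwise from above raises that corner: the bubble moves 2 mm per radian along (0.59, 0.81) in the plate's x, y. Turns either way, more than a full turn may be needed, against about 0.06 N m, and stays where it is left.
- right_knob_mid (a point): The same on the right foot screw's knob; clockwise raises that corner, and the bubble moves 2 mm per radian along (0.59, -0.81) in the plate's x, y.
- weight_1: Dark steel press weight (0.2 to 0.4 kg), one of three to five alike: an oblong foot 58 mm (its x) by 38 mm (its y), 12 mm high, with a grip rib along its middle, 44 mm (x) by 10 mm (y), that rises to 40 mm above the underside. Origin: centre of the underside. Loose on the bench at the start, or absent.
- weight_2: Dark steel press weight (0.2 to 0.4 kg), one of three to five alike: an oblong foot 58 mm (its x) by 38 mm (its y), 12 mm high, with a grip rib along its middle, 44 mm (x) by 10 mm (y), that rises to 40 mm above the underside. Origin: centre of the underside. Loose on the bench at the start, or absent.
- weight_3: Dark steel press weight (0.2 to 0.4 kg), one of three to five alike: an oblong foot 58 mm (its x) by 38 mm (its y), 12 mm high, with a grip rib along its middle, 44 mm (x) by 10 mm (y), that rises to 40 mm above the underside. Origin: centre of the underside. Loose on the bench at the start, or absent.
- weight_4: Dark steel press weight (0.2 to 0.4 kg), one of three to five alike: an oblong foot 58 mm (its x) by 38 mm (its y), 12 mm high, with a grip rib along its middle, 44 mm (x) by 10 mm (y), that rises to 40 mm above the underside. Origin: centre of the underside. Loose on the bench at the start, or absent.
- weight_5: Dark steel press weight (0.2 to 0.4 kg), one of three to five alike: an oblong foot 58 mm (its x) by 38 mm (its y), 12 mm high, with a grip rib along its middle, 44 mm (x) by 10 mm (y), that rises to 40 mm above the underside. Origin: centre of the underside. Loose on the bench at the start, or absent.
- hex_nut: Large dark hexagon nut, 46 x 53 x 22 mm, loose on the bench, not part of the job. Origin: centre of the underside.
- shaft_collar: Steel shaft collar, 42 mm across, 15 mm high, loose on the bench, not part of the job. Origin: centre of the underside.
- vee_block: Steel vee block, 44 x 48 x 34 mm, loose on the bench, not part of the job. Origin: centre of the underside.
Things that resemble listed ones, but are neither listed nor needed, are in the scene too. What is shaped like the weight_3 but red or turquoise is not meant.

How it is judged:
By the outcome, as a careful person would: the job done as asked, in the order asked, and still so for the second after the job is handed in, with the robot touching nothing.
Of weight_1, weight_2, weight_3, weight_4, weight_5 only 3 to 5 are there at a start; the rules pass over those that are not, and their reading is None.
At some moment in a run one of weight_1, weight_2, weight_3, weight_4, weight_5 may be knocked a few centimetres aside while the robot is not near it.
It also fails if it takes over 210 s, if anything falls off the work surface, if the arm or the gripper's body presses on something with over 40 N, if the wrist force passes 120 N, or if a joint passes its speed limit or range.

## Working session

There is one attempt and no reset: what is moved stays moved. The work goes in short steps, Python scripts to look and compute and a tool call to move; the robot and the scene stay as the last step left them, time stands still between calls to the robot, and variables do not carry over. Pictures are saved under pics/ and viewed, at most 14 in all, crops included, and the job is handed in when it is done.

Besides the shell and the picture viewer there is one more tool, called after "Emit:" by a JSON object that holds its "method" and its "body", one argument or row to a line. step_arm: Moves the arm, as the interface text tells. Shifts and turns lie within -1 to 1; 1 stands for 0.1 m of shift or 90 degrees of turn. Its arguments: {"type":"object","properties":{"plan":{"type":"array"},"grip_force":{"type":"number"}},"required":["plan"]}

```bash
mkdir -p pics; ls; cat > h.py <<'E'
import numpy as np, cv2
from station import telemetry, viewer, ctrl
def save(p,name,box=None,s=1):
    im=p["img"][:,:,::-1]
    if box: im=im[box[1]:box[3],box[0]:box[2]]
    cv2.imwrite("pics/"+name,cv2.resize(im,None,fx=s,fy=s,interpolation=cv2.INTER_CUBIC))
def px2w(p,u,v,z=None):
    """pixel -> world, on plane Z=z, or by depth if z None"""
    ray=np.array([(u-p["cx"])/p["fx"],(v-p["cy"])/p["fy"],1.]); R=np.array(p["R"]);t=np.array(p["t"])
    if z is None: return R.T@(ray*p["z_map"][int(round(v)),int(round(u))]-t)
    c=-R.T@t; d=R.T@ray; return c+d*(z-c[2])/d[2]
def w2px(p,X):
    c=np.array(p["R"])@np.array(X)+p["t"]; return np.array([p["fx"]*c[0]/c[2]+p["cx"],p["fy"]*c[1]/c[2]+p["cy"]])
E
python3 - <<'E'
from h import *
o=telemetry.get_obs(); print(o["time_s"],o["ee_pos"],o["eef_rot"],o["grip_width"],ctrl.tcp_to_tips)
for n in("top","side"):
    p=viewer.camera(n); save(p,n+"0.png"); print(n,p["fx"],np.round(-np.array(p["R"]).T@p["t"],3),np.round(p["R"],2).tolist())
    for k in("weight_1","left_knob_mid","vial_centre","bubble","levelling_plate"):
        print(k,[(np.round(d["rect"]).astype(int).tolist(),round(d["score"],2)) for d in viewer.recognise(k,p)][:9])
E
```

```text
pics
0.0 [ 0.22560326 -0.50132416  0.2218833 ] [-3.14040432e+00 -1.01159587e-04  4.22831406e-01] 0.09429603866719669 0.017
top 451.5800993091594 [3.340e-01 1.000e-03 1.326e+00] [[0.02, -1.0, -0.0], [-0.98, -0.02, -0.19], [0.19, 0.01, -0.98]]
weight_1 [([293, 160, 312, 175], 0.75), ([348, 250, 371, 275], 0.64), ([408, 187, 429, 205], 0.64), ([340, 171, 363, 193], 0.62), ([330, 221, 347, 238], 0.62), ([374, 172, 386, 185], 0.55), ([371, 197, 388, 221], 0.52), ([420, 156, 441, 178], 0.5)]
left_knob_mid [([222, 204, 316, 281], 0.95), ([316, 246, 336, 261], 0.43)]
vial_centre [([226, 204, 317, 280], 0.71)]
bubble []
levelling_plate [([230, 205, 308, 280], 0.91)]
side 397.33699367283714 [ 0.551 -1.007  0.657] [[1.0, -0.04, 0.03], [0.0, -0.51, -0.86], [0.04, 0.86, -0.51]]
weight_1 [([336, 244, 350, 270], 0.76), ([355, 283, 382, 311], 0.72), ([320, 225, 346, 246], 0.61), ([276, 220, 296, 238], 0.57), ([234, 230, 248, 250], 0.51), ([340, 197, 350, 217], 0.49), ([305, 249, 321, 268], 0.45)]
left_knob_mid [([240, 162, 307, 218], 0.77), ([237, 173, 306, 211], 0.56)]
vial_centre [([240, 170, 306, 210], 0.81)]
bubble []
levelling_plate [([239, 170, 311, 210], 0.63)]
```

```bash
python3 - <<'E'
from h import *
p=viewer.camera("top"); save(p,"t1.png",(210,140,460,300),3.2)
p=viewer.camera("side"); save(p,"s1.png",(220,140,420,320),3.3)
E
```

```text
(no output)
```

View pics/t1.png

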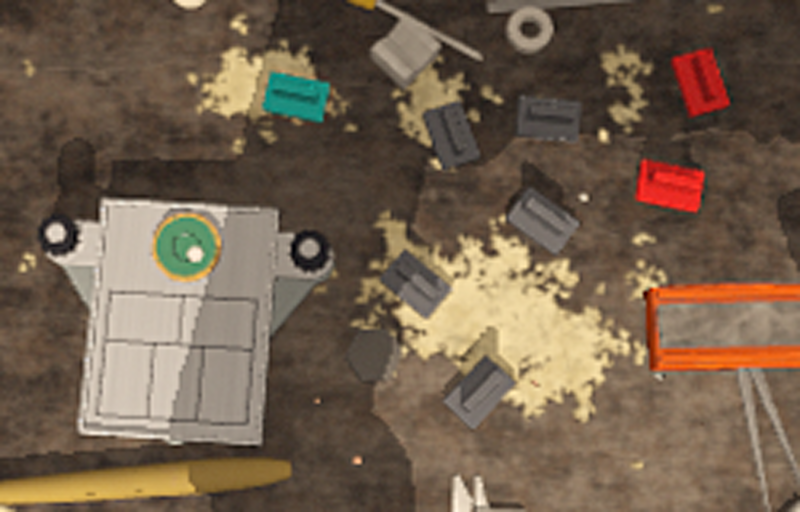

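View pics/s1.png

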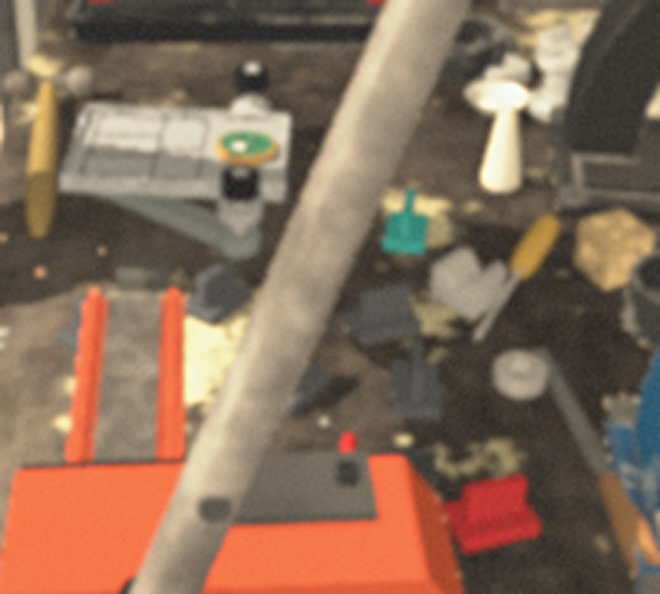

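Top crop: five dark grey weights at (452,133), (549,117), (543,219), (417,284) and (480,391). The red and turquoise copies are decoys, and the nut is the hexagon at (373,355). The vial is at (187,246) with the bubble at (195,253), and the knobs are at (60,237) and (310,250).

```bash
cat >> h.py <<'E'
def cloud(p):
    v,u=np.mgrid[0:400,0:640]; z=p["z_map"]
    c=np.stack([(u-p["cx"])/p["fx"]*z,(v-p["cy"])/p["fy"]*z,z],-1)
    W=(c-np.array(p["t"]))@np.array(p["R"]); W[z<=0]=np.nan; return W
def blobs(p,zlo,zhi,amin=6,box=(210,140,460,300)):
    W=cloud(p); m=((W[...,2]>zlo)&(W[...,2]<zhi)).astype(np.uint8)
    k=np.zeros_like(m);k[box[1]:box[3],box[0]:box[2]]=1
    n,l,s,c=cv2.connectedComponentsWithStats(m*k); out=[]
    for i in range(1,n):
        if s[i,4]>=amin:
            P=W[l==i]; (cx,cy),(w,h),a=cv2.minAreaRect((P[:,:2]*1000).astype(np.float32))
            out.append((c[i].round(1).tolist(),int(s[i,4]),P.mean(0).round(4).tolist(),np.round([cx,cy,w,h,a]).tolist(),p["img"][l==i].mean(0).round().tolist()))
    return out
E
python3 - <<'E'
from h import *
p=viewer.camera("top")
W=cloud(p)
print("bench z",[W[v,u].round(4).tolist() for v,u in((250,330),(280,340),(150,250),(230,250),(265,250),(215,229),(218,307))])
for zr in((.006,.038),(.022,.06),(.066,.1)):
    print(zr)
    for b in blobs(p,*zr): print(b)
E
```

```text
bench z [[0.4504, -0.0419, 0.023], [0.3664, -0.0725, 0.0042], [0.7539, 0.207, -0.0024], [0.5012, 0.1887, 0.041], [0.4015, 0.1832, 0.0461], [0.5371, 0.2438, 0.0803], [0.5332, 0.0254, 0.0795]]
(0.006, 0.038)
([269.0, 140.4], 16, [0.7805, 0.1482, 0.0131], [781.0, 148.0, 4.0, 24.0, 4.0], [234.0, 212.0, 173.0])
([337.5, 154.0], 354, [0.7385, -0.0602, 0.0239], [738.0, -56.0, 137.0, 65.0, 62.0], [145.0, 130.0, 110.0])
([378.2, 145.8], 206, [0.7703, -0.184, 0.0128], [766.0, -205.0, 51.0, 133.0, 1.0], [137.0, 123.0, 107.0])
([428.3, 165.9], 193, [0.7093, -0.3336, 0.0152], [715.0, -337.0, 60.0, 44.0, 19.0], [160.0, 28.0, 25.0])
([302.0, 170.4], 201, [0.6876, 0.045, 0.0158], [691.0, 47.0, 62.0, 41.0, 80.0], [30.0, 130.0, 115.0])
([380.8, 177.3], 204, [0.671, -0.1909, 0.0159], [673.0, -193.0, 58.0, 42.0, 85.0], [78.0, 73.0, 69.0])
([350.7, 182.4], 208, [0.6539, -0.101, 0.0147], [657.0, -105.0, 59.0, 48.0, 18.0], [77.0, 72.0, 68.0])
([418.8, 198.1], 215, [0.6098, -0.3025, 0.0155], [612.0, -304.0, 60.0, 39.0, 79.0], [214.0, 39.0, 32.0])
([379.1, 209.1], 211, [0.5746, -0.1849, 0.0151], [576.0, -189
[... 2374 characters left out ...]
6, 0.0376], [577.0, -186.0, 43.0, 11.0, 50.0], [113.0, 105.0, 100.0])
([340.1, 227.4], 63, [0.5145, -0.0694, 0.0386], [515.0, -70.0, 43.0, 11.0, 51.0], [102.0, 95.0, 90.0])
([326.4, 250.6], 113, [0.4484, -0.0314, 0.0246], [447.0, -31.0, 44.0, 44.0, 64.0], [92.0, 81.0, 70.0])
([360.4, 261.6], 55, [0.4179, -0.1277, 0.0403], [418.0, -128.0, 8.0, 44.0, 45.0], [122.0, 113.0, 107.0])
([248.3, 290.5], 375, [0.3312, 0.1877, 0.0244], [332.0, 184.0, 24.0, 224.0, 6.0], [179.0, 143.0, 70.0])
(0.066, 0.1)
([228.0, 213.0], 136, [0.5427, 0.2471, 0.0798], [543.0, 248.0, 34.0, 34.0, 27.0], [89.0, 82.0, 77.0])
([306.6, 217.9], 129, [0.5334, 0.0265, 0.0802], [533.0, 27.0, 33.0, 35.0, 77.0], [65.0, 60.0, 57.0])
```

```bash
cat >> h.py <<'E'
YS=-0.043
def bubble(p,dbg=False):
    """bubble offset from vial centre in plate axes, mm; rectified at 0.25 mm/px"""
    c=np.array([0.5485,0.1355]) # rough vial centre, refined below
    q=w2px(p,[*c,.055]); u0,v0=int(q[0]),int(q[1]); s=20
    im=p["img"][v0-s:v0+s,u0-s:u0+s]; K=8
    b=cv2.resize(im,None,fx=K,fy=K,interpolation=cv2.INTER_CUBIC).astype(int)
    R,G,B=b[...,0],b[...,1],b[...,2]
    g=((G-R>25)).astype(np.uint8); n,l,st,cc=cv2.connectedComponentsWithStats(g); i=1+st[1:,4].argmax()
    ct=max(cv2.findContours((l==i).astype(np.uint8),cv2.RETR_EXTERNAL,cv2.CHAIN_APPROX_NONE)[0],key=len)
    hull=cv2.convexHull(ct); M=cv2.moments(hull); vc=np.array([M["m10"],M["m01"]])/M["m00"]
    ins=cv2.fillConvexPoly(np.zeros(g.shape,np.uint8),hull,1); ins=cv2.erode(ins,np.ones((15,15)))
    w=np.where(ins>0,np.clip(R-R[ins>0].mean()-40,0,None),0).astype(float)
    yy,xx=np.mgrid[0:w.shape[0],0:w.shape[1]]; bc=np.array([(w*xx).sum(),(w*yy).sum()])/w.sum()
    f=lambda a:px2w(p,(a[0]+.5)/K-.5+u0-s,(a[1]+.5)/K-.5+v0-s,.055)[:2]
    V,Bw=f(vc),f(bc); d=(Bw-V)*1000; cs,sn=np.cos(YS),np.sin(YS)
    off=np.array([cs*d[0]+sn*d[1],-sn*d[0]+cs*d[1]])
    cw=-np.linalg.solve(np.array([[1.18,1.18],[1.62,-1.62]]),off)
    return V.round(4),off.round(1),cw.round(2),round(2*1000*np.sqrt(M["m00"]/np.pi)/K/p["fx"]*1.27,1)
def go(x,y,z=None,yaw=None,o=None):
    o=o or telemetry.get_obs(); P=np.array(o["ee_pos"]); Y=o["eef_rot"][2]; s=""
    if yaw is not None:
        r=-((yaw-Y)); s="rz tot %.3f (%d rows of .095)  "%(r/(np.pi/2),np.ceil(abs(r)/(np.pi/2)/.095)); Y=yaw
    d=np.array([x,y])-P[:2]; dx=d@[np.cos(Y),np.sin(Y)]*10; dy=d@[np.sin(Y),-np.cos(Y)]*10
    s+="then dx %.3f dy %.3f"%(dx,dy)+(f" ({int(np.ceil(np.hypot(dx,dy)/.5))} rows)")
    if z is not None: s+=" dz %.3f"%((P[2]-z)*10)
    print(s)
E
python3 - <<'E'
from h import *
p=viewer.camera("top"); print(bubble(p)); 
go(.533,.0265,.13,1.0); go(.543,.248,.13,1.0)
E
```

```text
(array([0.5391, 0.1384]), array([-6.5, -8.9]), array([ 5.51, -0.  ]), np.float64(50.6))
rz tot -0.367 (4 rows of .095)  then dx 6.104 dy -0.267 (13 rows) dz 0.924
rz tot -0.367 (4 rows of .095)  then dx 8.022 dy -1.379 (17 rows) dz 0.924
```

Emit:
{"method": "step_arm", "body": {
  "plan": [
    {"rz":-0.095,"claw":0.45},
    {"rz":-0.095,"claw":0.45},
    {"rz":-0.095,"claw":0.45},
    {"rz":-0.095,"claw":0.45},
    {"rz":-0.095,"claw":0.45},
    {"rz":-0.095,"claw":0.45},
    {"rz":-0.095,"claw":0.45},
    {"rz":-0.095,"claw":0.45},
    {"rz":-0.095,"claw":0.45},
    {"rz":-0.095,"claw":0.45}
  ],
  "grip_force": 30
}}

```text
$.plan[0]: bad value
```

Emit:
{"method": "step_arm", "body": {
  "plan": [
    {"rz":-0.095,"claw":0.45},
    {"rz":-0.095,"claw":0.45},
    {"rz":-0.095,"claw":0.45},
    {"rz":-0.095,"claw":0.45},
    {"rz":-0.095,"claw":0.45},
    {"rz":-0.095,"claw":0.45},
    {"rz":-0.095,"claw":0.45},
    {"rz":-0.095,"claw":0.45}
  ]
}}

```text
$.plan[0]: bad value
```

```bash
python3 - <<'E'
from h import *
o=telemetry.get_obs(); print(o["time_s"],o["ee_pos"],o["eef_rot"],o["qpos"],o["grip_width"]); go(.543,.248,.08)
E
```

```text
0.8 [ 0.22565277 -0.5015542   0.22244425] [-3.14157327e+00 -8.87961049e-07  4.22751399e-01] [-1.21461685e+00  2.99880339e-01  1.52102862e+00 -4.16108530e-07
  1.32070309e+00 -6.65718204e-02] 0.09396155642686417
then dx 5.969 dy -5.534 (17 rows) dz 1.424
```

Emit:
{"method": "step_arm", "body": {
  "plan": [
    {"dx":0,"dy":0,"dz":0,"rx":0,"ry":0,"rz":-0.095,"claw":0.45},
    {"dx":0,"dy":0,"dz":0,"rx":0,"ry":0,"rz":-0.095,"claw":0.45},
    {"dx":0,"dy":0,"dz":0,"rx":0,"ry":0,"rz":-0.095,"claw":0.45},
    {"dx":0,"dy":0,"dz":0,"rx":0,"ry":0,"rz":-0.095,"claw":0.45},
    {"dx":0,"dy":0,"dz":0,"rx":0,"ry":0,"rz":-0.095,"claw":0.45},
    {"dx":0,"dy":0,"dz":0,"rx":0,"ry":0,"rz":-0.095,"claw":0.45},
    {"dx":0,"dy":0,"dz":0,"rx":0,"ry":0,"rz":-0.095,"claw":0.45},
    {"dx":0,"dy":0,"dz":0,"rx":0,"ry":0,"rz":-0.095,"claw":0.45},
    {"dx":0,"dy":0,"dz":0,"rx":0,"ry":0,"rz":-0.095,"claw":0.45}
  ],
  "grip_force": 30
}}

```text
time_s: 1.7
ee_pos: [0.2257, -0.5016, 0.2224]
eef_rot: [3.142, -0.0, 1.772]
force: [-0.0, -0.1, 0.4]
grip_width: 0.0515
grip_force: 0.0
```

```bash
python3 - <<'E'
from h import *
o=telemetry.get_obs(); print(o["time_s"],o["ee_pos"],o["eef_rot"],o["qpos"],o["grip_width"]); go(.543,.248,.08)
E
```

```text
1.7 [ 0.22565236 -0.50155543  0.22242653] [ 3.14159191e+00 -6.62500484e-05  1.77191260e+00] [-1.21462359e+00  2.99921946e-01  1.52101655e+00  1.13151217e-05
  1.32071950e+00 -1.41574267e+00] 0.051476230924004815
then dx 6.711 dy 4.607 (17 rows) dz 1.424
```

```bash
python3 - <<'E'
from h import *
p=viewer.camera("top"); W=cloud(p)
m=W[...,2]>.085; n,l,s,c=cv2.connectedComponentsWithStats(m.astype(np.uint8))
for i in range(1,n):
    if s[i,4]>15: P=W[l==i]; print(c[i].round(),s[i,4],P.min(0).round(3),P.max(0).round(3))
E
```

```text
[ 62. 154.] 26779 [0.281 0.499 0.085] [1.091 0.87  0.532]
[259.  38.] 6904 [0.863 0.013 0.085] [1.049 0.323 0.441]
[506.  43.] 17687 [ 0.815 -0.838  0.085] [ 1.143 -0.168  0.513]
[219.  65.] 17 [0.979 0.292 0.085] [0.992 0.303 0.094]
[266. 126.] 22 [0.789 0.144 0.087] [0.805 0.155 0.095]
[544. 227.] 10240 [ 0.431 -0.859  0.086] [ 0.643 -0.257  0.439]
[ 48. 293.] 18 [0.313 0.62  0.242] [0.318 0.633 0.252]
[548. 366.] 10436 [ 0.161 -0.551  0.204] [ 0.316 -0.169  0.615]
[328. 368.] 8941 [ 0.094 -0.135  0.191] [0.277 0.144 0.697]
```

Emit:
{"method": "step_arm", "body": {
  "plan": [
    {"dx":0.412,"dy":0.202,"dz":0,"rx":0,"ry":0,"rz":0,"claw":0.45},
    {"dx":0.412,"dy":0.202,"dz":0,"rx":0,"ry":0,"rz":0,"claw":0.45},
    {"dx":0.412,"dy":0.202,"dz":0,"rx":0,"ry":0,"rz":0,"claw":0.45},
    {"dx":0.412,"dy":0.202,"dz":0,"rx":0,"ry":0,"rz":0,"claw":0.45},
    {"dx":0.412,"dy":0.202,"dz":0,"rx":0,"ry":0,"rz":0,"claw":0.45},
    {"dx":0.412,"dy":0.202,"dz":0,"rx":0,"ry":0,"rz":0,"claw":0.45},
    {"dx":0.412,"dy":0.202,"dz":0,"rx":0,"ry":0,"rz":0,"claw":0.45},
    {"dx":0.412,"dy":0.202,"dz":0,"rx":0,"ry":0,"rz":0,"claw":0.45},
    {"dx":0.412,"dy":0.202,"dz":0,"rx":0,"ry":0,"rz":0,"claw":0.45}
  ]
}}

```text
time_s: 2.65
ee_pos: [0.3322, -0.1009, 0.2228]
eef_rot: [3.141, 0.001, 1.762]
force: [0.5, 0.8, -0.3]
grip_width: 0.0515
grip_force: 0.0
```

Emit:
{"method": "step_arm", "body": {
  "plan": [
    {"dx":0.331,"dy":0.31,"dz":0,"rx":0,"ry":0,"rz":0,"claw":0.45},
    {"dx":0.331,"dy":0.31,"dz":0,"rx":0,"ry":0,"rz":0,"claw":0.45},
    {"dx":0.331,"dy":0.31,"dz":0,"rx":0,"ry":0,"rz":0,"claw":0.45},
    {"dx":0.331,"dy":0.31,"dz":0,"rx":0,"ry":0,"rz":0,"claw":0.45},
    {"dx":0.331,"dy":0.31,"dz":0,"rx":0,"ry":0,"rz":0,"claw":0.45},
    {"dx":0.331,"dy":0.31,"dz":0,"rx":0,"ry":0,"rz":0,"claw":0.45},
    {"dx":0.331,"dy":0.31,"dz":0,"rx":0,"ry":0,"rz":0,"claw":0.45},
    {"dx":0.331,"dy":0.31,"dz":0,"rx":0,"ry":0,"rz":0,"claw":0.45},
    {"dx":0.331,"dy":0.31,"dz":0,"rx":0,"ry":0,"rz":0,"claw":0.45}
  ]
}}

```text
time_s: 3.55
ee_pos: [0.5488, 0.2456, 0.2223]
eef_rot: [3.141, 0.0, 1.763]
force: [0.9, -1.2, 0.6]
grip_width: 0.0519
grip_force: 0.0
```

Emit:
{"method": "step_arm", "body": {
  "plan": [
    {"dx":0,"dy":0,"dz":0,"rx":0,"ry":0,"rz":-0.095,"claw":0.45},
    {"dx":0,"dy":0,"dz":0,"rx":0,"ry":0,"rz":-0.095,"claw":0.45},
    {"dx":0,"dy":0,"dz":0,"rx":0,"ry":0,"rz":-0.095,"claw":0.45},
    {"dx":0,"dy":0,"dz":0,"rx":0,"ry":0,"rz":-0.095,"claw":0.45},
    {"dx":0,"dy":0,"dz":0,"rx":0,"ry":0,"rz":-0.095,"claw":0.45},
    {"dx":0,"dy":0,"dz":0,"rx":0,"ry":0,"rz":-0.095,"claw":0.45},
    {"dx":0,"dy":0,"dz":0,"rx":0,"ry":0,"rz":-0.095,"claw":0.45},
    {"dx":0,"dy":0,"dz":0,"rx":0,"ry":0,"rz":-0.095,"claw":0.45},
    {"dx":0,"dy":0,"dz":0,"rx":0,"ry":0,"rz":-0.095,"claw":0.45}
  ]
}}

```text
time_s: 4.45
ee_pos: [0.5481, 0.2438, 0.2224]
eef_rot: [-3.142, -0.0, 3.112]
force: [-0.0, -0.0, -0.2]
grip_width: 0.0517
grip_force: 0.0
```

```bash
python3 - <<'E'
from h import *
o=telemetry.get_obs(); print(o["time_s"],o["ee_pos"],o["eef_rot"],o["qpos"],o["grip_width"]); go(.543,.248,.08)
E
```

```text
4.45 [0.54813342 0.2437548  0.22243517] [-3.14156906e+00 -5.84123193e-05  3.11162281e+00] [ 3.57388205e-01  4.11879297e-01  1.37023797e+00  2.23538224e-07
  1.35953839e+00 -1.18343833e+00] 0.05165592435499088
then dx 0.053 dy 0.041 (1 rows) dz 1.424
```

Emit:
{"method": "step_arm", "body": {
  "plan": [
    {"dx":0.05,"dy":0.05,"dz":0.36,"rx":0,"ry":0,"rz":0,"claw":0.45},
    {"dx":0,"dy":0,"dz":0.36,"rx":0,"ry":0,"rz":0,"claw":0.45},
    {"dx":0,"dy":0,"dz":0.36,"rx":0,"ry":0,"rz":0,"claw":0.45},
    {"dx":0,"dy":0,"dz":0.34,"rx":0,"ry":0,"rz":0,"claw":0.45},
    {"dx":0,"dy":0,"dz":0,"rx":0,"ry":0,"rz":0,"claw":0.9},
    {"dx":0,"dy":0,"dz":0,"rx":0,"ry":0,"rz":0,"claw":0.9},
    {"dx":0,"dy":0,"dz":0,"rx":0,"ry":0,"rz":0,"claw":0.9},
    {"dx":0,"dy":0,"dz":0,"rx":0,"ry":0,"rz":0,"claw":0.9}
  ]
}}

```text
time_s: 5.25
ee_pos: [0.5441, 0.2497, 0.0824]
eef_rot: [3.14, 0.003, 3.108]
force: [0.8, 5.2, 0.2]
grip_width: 0.0332
grip_force: 30.0
```

```bash
python3 - <<'E'
from h import *
o=telemetry.get_obs(); print(o["ee_pos"],o["eef_rot"],o["grip_width"],o["force"],o["moment"])
E
```

```text
[0.54413201 0.24966383 0.08239793] [3.13979767e+00 2.91707218e-03 3.10838164e+00] 0.033212413756253785 [0.83839862 5.17680267 0.16174858] [ 0.7755131 -0.3407223 -0.0462304]
```

Emit:
{"method": "step_arm", "body": {
  "plan": [
    {"dx":0,"dy":0,"dz":0,"rx":0,"ry":0,"rz":0.09,"claw":0.9},
    {"dx":0,"dy":0,"dz":0,"rx":0,"ry":0,"rz":0.09,"claw":0.9},
    {"dx":0,"dy":0,"dz":0,"rx":0,"ry":0,"rz":0.09,"claw":0.9},
    {"dx":0,"dy":0,"dz":0,"rx":0,"ry":0,"rz":0.09,"claw":0.9},
    {"dx":0,"dy":0,"dz":0,"rx":0,"ry":0,"rz":0.09,"claw":0.9},
    {"dx":0,"dy":0,"dz":0,"rx":0,"ry":0,"rz":0.09,"claw":0.9},
    {"dx":0,"dy":0,"dz":0,"rx":0,"ry":0,"rz":0.09,"claw":0.9},
    {"dx":0,"dy":0,"dz":0,"rx":0,"ry":0,"rz":0.09,"claw":0.9},
    {"dx":0,"dy":0,"dz":0,"rx":0,"ry":0,"rz":0.09,"claw":0.9},
    {"dx":0,"dy":0,"dz":0,"rx":0,"ry":0,"rz":0.09,"claw":0.9}
  ]
}}

```text
time_s: 6.25
ee_pos: [0.5453, 0.2509, 0.0825]
eef_rot: [3.135, -0.004, 1.689]
force: [12.8, 15.1, -8.8]
grip_width: 0.0336
grip_force: 30.0
```

Emit:
{"method": "step_arm", "body": {
  "plan": [
    {"dx":0,"dy":0,"dz":0,"rx":0,"ry":0,"rz":0.09,"claw":0.9},
    {"dx":0,"dy":0,"dz":0,"rx":0,"ry":0,"rz":0.09,"claw":0.9},
    {"dx":0,"dy":0,"dz":0,"rx":0,"ry":0,"rz":0.09,"claw":0.9},
    {"dx":0,"dy":0,"dz":0,"rx":0,"ry":0,"rz":0.09,"claw":0.9},
    {"dx":0,"dy":0,"dz":0,"rx":0,"ry":0,"rz":0.09,"claw":0.9},
    {"dx":0,"dy":0,"dz":0,"rx":0,"ry":0,"rz":0.09,"claw":0.9},
    {"dx":0,"dy":0,"dz":0,"rx":0,"ry":0,"rz":0.09,"claw":0.9},
    {"dx":0,"dy":0,"dz":0,"rx":0,"ry":0,"rz":0.09,"claw":0.9},
    {"dx":0,"dy":0,"dz":0,"rx":0,"ry":0,"rz":0.09,"claw":0.9},
    {"dx":0,"dy":0,"dz":0,"rx":0,"ry":0,"rz":0,"claw":0.9}
  ]
}}

```text
time_s: 7.25
ee_pos: [0.5466, 0.2501, 0.0826]
eef_rot: [3.141, -0.01, 0.417]
force: [21.8, 9.1, -12.0]
grip_width: 0.0331
grip_force: 30.0
```

```bash
python3 - <<'E'
from h import *
o=telemetry.get_obs(); print(o["ee_pos"],o["eef_rot"],o["grip_width"],o["force"],o["moment"],o["qpos"][5])
p=viewer.camera("top"); save(p,"t2.png",(200,180,340,290),5)
try: print(bubble(p))
except Exception as e: print(e)
E
```

```text
[0.54661147 0.2500783  0.08257147] [ 3.1412157  -0.01028184  0.41670417] 0.03310041554777392 [ 21.82272404   9.06060211 -11.997536  ] [ 1.98203861 -3.95053522 -0.01600646] 1.522128391168799
(array([0.5392, 0.1382]), array([-4.1, -5.1]), array([3.3 , 0.18]), np.float64(50.5))
```

View pics/t2.png

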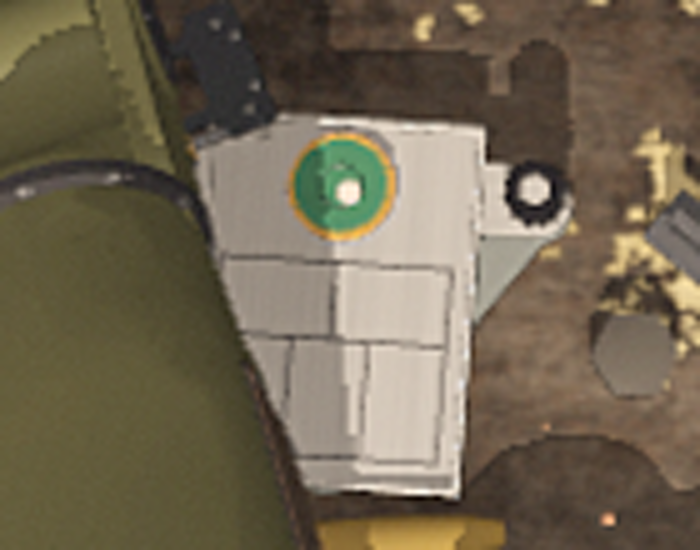

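Emit:
{"method": "step_arm", "body": {
  "plan": [
    {"dx":0,"dy":0,"dz":0,"rx":0,"ry":0,"rz":0,"claw":0.42},
    {"dx":0,"dy":0,"dz":0,"rx":0,"ry":0,"rz":0,"claw":0.42},
    {"dx":0,"dy":0,"dz":0,"rx":0,"ry":0,"rz":0,"claw":0.42}
  ]
}}

```text
time_s: 7.6
ee_pos: [0.5435, 0.2489, 0.0812]
eef_rot: [3.141, -0.001, 0.423]
force: [-0.5, -0.3, 0.8]
grip_width: 0.0534
grip_force: 0.0
```

```bash
python3 - <<'E'
from h import *
o=telemetry.get_obs(); print(o["ee_pos"],o["eef_rot"],o["grip_width"],o["force"])
p=viewer.camera("top");print(bubble(p)); go(.5475,.2500)
for b in blobs(p,.066,.082): print(b)
E
```

```text
[0.54347433 0.24889957 0.08124374] [ 3.14142329e+00 -7.76135238e-04  4.22559946e-01] 0.05335275732327702 [-0.48818408 -0.31126603  0.81586943]
(array([0.5392, 0.1382]), array([-3.6, -4.8]), array([3.  , 0.04]), np.float64(50.5))
then dx 0.042 dy 0.007 (1 rows)
([306.5, 217.9], 99, [0.5335, 0.0268, 0.0793], [533.0, 25.0, 35.0, 34.0, 1.0], [82.0, 75.0, 71.0])
```

Emit:
{"method": "step_arm", "body": {
  "plan": [
    {"dx":0.045,"dy":0.01,"dz":0,"rx":0,"ry":0,"rz":-0.095,"claw":0.42},
    {"dx":0,"dy":0,"dz":0,"rx":0,"ry":0,"rz":-0.095,"claw":0.42},
    {"dx":0,"dy":0,"dz":0,"rx":0,"ry":0,"rz":-0.095,"claw":0.42},
    {"dx":0,"dy":0,"dz":0,"rx":0,"ry":0,"rz":-0.095,"claw":0.42},
    {"dx":0,"dy":0,"dz":0,"rx":0,"ry":0,"rz":-0.095,"claw":0.42},
    {"dx":0,"dy":0,"dz":0,"rx":0,"ry":0,"rz":-0.095,"claw":0.42},
    {"dx":0,"dy":0,"dz":0,"rx":0,"ry":0,"rz":-0.095,"claw":0.42},
    {"dx":0,"dy":0,"dz":0,"rx":0,"ry":0,"rz":-0.095,"claw":0.42},
    {"dx":0,"dy":0,"dz":0,"rx":0,"ry":0,"rz":-0.095,"claw":0.42},
    {"dx":0,"dy":0,"dz":0,"rx":0,"ry":0,"rz":-0.095,"claw":0.42}
  ]
}}

```text
time_s: 8.65
ee_pos: [0.5478, 0.2498, 0.0807]
eef_rot: [3.142, 0.0, 1.921]
force: [-0.1, -0.5, 0.0]
grip_width: 0.0546
grip_force: 0.0
```

Emit:
{"method": "step_arm", "body": {
  "plan": [
    {"dx":0,"dy":0,"dz":0,"rx":0,"ry":0,"rz":-0.095,"claw":0.42},
    {"dx":0,"dy":0,"dz":0,"rx":0,"ry":0,"rz":-0.095,"claw":0.42},
    {"dx":0,"dy":0,"dz":0,"rx":0,"ry":0,"rz":-0.095,"claw":0.42},
    {"dx":0,"dy":0,"dz":0,"rx":0,"ry":0,"rz":-0.095,"claw":0.42},
    {"dx":0,"dy":0,"dz":0,"rx":0,"ry":0,"rz":-0.095,"claw":0.42},
    {"dx":0,"dy":0,"dz":0,"rx":0,"ry":0,"rz":-0.095,"claw":0.42},
    {"dx":0,"dy":0,"dz":0,"rx":0,"ry":0,"rz":-0.095,"claw":0.42},
    {"dx":0,"dy":0,"dz":0,"rx":0,"ry":0,"rz":-0.095,"claw":0.42},
    {"dx":0,"dy":0,"dz":0,"rx":0,"ry":0,"rz":-0.095,"claw":0.42},
    {"dx":0,"dy":0,"dz":0,"rx":0,"ry":0,"rz":-0.095,"claw":0.42}
  ]
}}

```text
time_s: 9.65
ee_pos: [0.5478, 0.2498, 0.0807]
eef_rot: [-3.142, 0.0, -2.87]
force: [0.1, -0.3, 0.5]
grip_width: 0.0544
grip_force: 0.0
```

Emit:
{"method": "step_arm", "body": {
  "plan": [
    {"dx":0,"dy":0,"dz":0,"rx":0,"ry":0,"rz":0,"claw":0.9},
    {"dx":0,"dy":0,"dz":0,"rx":0,"ry":0,"rz":0,"claw":0.9},
    {"dx":0,"dy":0,"dz":0,"rx":0,"ry":0,"rz":0,"claw":0.9},
    {"dx":0,"dy":0,"dz":0,"rx":0,"ry":0,"rz":0,"claw":0.9},
    {"dx":0,"dy":0,"dz":0,"rx":0,"ry":0,"rz":0.095,"claw":0.9},
    {"dx":0,"dy":0,"dz":0,"rx":0,"ry":0,"rz":0.095,"claw":0.9},
    {"dx":0,"dy":0,"dz":0,"rx":0,"ry":0,"rz":0.095,"claw":0.9},
    {"dx":0,"dy":0,"dz":0,"rx":0,"ry":0,"rz":0.095,"claw":0.9},
    {"dx":0,"dy":0,"dz":0,"rx":0,"ry":0,"rz":0.095,"claw":0.9},
    {"dx":0,"dy":0,"dz":0,"rx":0,"ry":0,"rz":0.095,"claw":0.9}
  ]
}}

```text
time_s: 10.65
ee_pos: [0.5475, 0.2487, 0.0805]
eef_rot: [-3.139, 0.0, 2.504]
force: [-4.6, -9.3, 5.9]
grip_width: 0.0331
grip_force: 30.0
```

Emit:
{"method": "step_arm", "body": {
  "plan": [
    {"dx":0,"dy":0,"dz":0,"rx":0,"ry":0,"rz":0.095,"claw":0.9},
    {"dx":0,"dy":0,"dz":0,"rx":0,"ry":0,"rz":0.095,"claw":0.9},
    {"dx":0,"dy":0,"dz":0,"rx":0,"ry":0,"rz":0.095,"claw":0.9},
    {"dx":0,"dy":0,"dz":0,"rx":0,"ry":0,"rz":0.095,"claw":0.9},
    {"dx":0,"dy":0,"dz":0,"rx":0,"ry":0,"rz":0.095,"claw":0.9},
    {"dx":0,"dy":0,"dz":0,"rx":0,"ry":0,"rz":0.095,"claw":0.9},
    {"dx":0,"dy":0,"dz":0,"rx":0,"ry":0,"rz":0.095,"claw":0.9},
    {"dx":0,"dy":0,"dz":0,"rx":0,"ry":0,"rz":0.095,"claw":0.9},
    {"dx":0,"dy":0,"dz":0,"rx":0,"ry":0,"rz":0.095,"claw":0.9},
    {"dx":0,"dy":0,"dz":0,"rx":0,"ry":0,"rz":0.095,"claw":0.9}
  ]
}}

```text
time_s: 11.65
ee_pos: [0.5451, 0.2483, 0.0804]
eef_rot: [-3.137, 0.007, 1.012]
force: [-26.1, -12.7, 18.0]
grip_width: 0.0335
grip_force: 30.0
```

Emit:
{"method": "step_arm", "body": {
  "plan": [
    {"dx":0,"dy":0,"dz":0,"rx":0,"ry":0,"rz":0.095,"claw":0.9},
    {"dx":0,"dy":0,"dz":0,"rx":0,"ry":0,"rz":0.095,"claw":0.9},
    {"dx":0,"dy":0,"dz":0,"rx":0,"ry":0,"rz":0.095,"claw":0.9},
    {"dx":0,"dy":0,"dz":0,"rx":0,"ry":0,"rz":0,"claw":0.9},
    {"dx":0,"dy":0,"dz":0,"rx":0,"ry":0,"rz":0,"claw":0.42},
    {"dx":0,"dy":0,"dz":0,"rx":0,"ry":0,"rz":0,"claw":0.42},
    {"dx":0,"dy":0,"dz":0,"rx":0,"ry":0,"rz":0,"claw":0.42},
    {"dx":0,"dy":0,"dz":0,"rx":0,"ry":0,"rz":0,"claw":0.42}
  ]
}}

```text
time_s: 12.45
ee_pos: [0.5479, 0.2498, 0.0804]
eef_rot: [3.141, -0.0, 0.572]
force: [-0.2, 0.4, -0.3]
grip_width: 0.0542
grip_force: 0.0
```

Emit:
{"method": "step_arm", "body": {
  "plan": [
    {"dx":0,"dy":0,"dz":-0.45,"rx":0,"ry":0,"rz":0,"claw":0.42},
    {"dx":0,"dy":0,"dz":-0.45,"rx":0,"ry":0,"rz":0,"claw":0.42},
    {"dx":0,"dy":0,"dz":-0.45,"rx":0,"ry":0,"rz":0,"claw":0.42},
    {"dx":0,"dy":0,"dz":-0.1,"rx":0,"ry":0,"rz":0,"claw":0.42},
    {"dx":0,"dy":0,"dz":0,"rx":0,"ry":0,"rz":0,"claw":0.42},
    {"dx":0,"dy":0,"dz":0,"rx":0,"ry":0,"rz":0,"claw":0.42},
    {"dx":0,"dy":0,"dz":0,"rx":0,"ry":0,"rz":0,"claw":0.42},
    {"dx":0,"dy":0,"dz":0,"rx":0,"ry":0,"rz":0,"claw":0.42}
  ]
}}

```text
time_s: 13.25
ee_pos: [0.5475, 0.2497, 0.2239]
eef_rot: [-3.141, 0.002, 0.572]
force: [0.5, -0.2, -0.3]
grip_width: 0.0541
grip_force: 0.0
```

```bash
python3 - <<'E'
from h import *
o=telemetry.get_obs(); print(o["time_s"],o["ee_pos"],o["eef_rot"],o["grip_width"],o["force"])
p=viewer.camera("top");print(bubble(p)); save(p,"t3.png",(200,180,340,290),5)
for b in blobs(p,.024,.05): print(b)
W=cloud(p); m=(W[...,0]>.42)&(W[...,0]<.66)&(W[...,1]<-.2)&(W[...,1]>-.4)&(W[...,2]>.09); P=W[m]; print("orange",[(a,P[(P[:,1]>a)&(P[:,1]<a+.03)][:,2].max().round(3) if ((P[:,1]>a)&(P[:,1]<a+.03)).any() else 0, P[(P[:,1]>a)&(P[:,1]<a+.03)][:,0].round(3).tolist()[:3]) for a in(-.26,-.29,-.32,-.35)])
E
```

```text
13.25 [0.54748645 0.24972505 0.22391747] [-3.14114042e+00  2.34503819e-03  5.72025472e-01] 0.05405659262692917 [ 0.48919766 -0.20548059 -0.30255701]
(array([0.539, 0.138]), array([ 0.3, -1.2]), array([ 0.27, -0.48]), np.float64(50.7))
([339.8, 151.5], 110, [0.744, -0.0668, 0.0315], [743.0, -66.0, 45.0, 23.0, 47.0], [215.0, 199.0, 177.0])
([333.2, 158.3], 92, [0.7221, -0.0473, 0.0321], [724.0, -47.0, 45.0, 20.0, 49.0], [194.0, 179.0, 159.0])
([430.5, 163.0], 74, [0.7121, -0.3348, 0.0371], [712.0, -336.0, 44.0, 12.0, 15.0], [209.0, 35.0, 29.0])
([302.2, 167.9], 70, [0.6892, 0.044, 0.0382], [690.0, 45.0, 44.0, 11.0, 79.0], [34.0, 180.0, 162.0])
([351.3, 180.0], 65, [0.6551, -0.1009, 0.0384], [657.0, -101.0, 44.0, 11.0, 21.0], [110.0, 102.0, 97.0])
([382.3, 174.8], 73, [0.6731, -0.1922, 0.0371], [674.0, -193.0, 44.0, 11.0, 88.0], [115.0, 107.0, 101.0])
([420.9, 196.0], 69, [0.6115, -0.3038, 0.0378], [612.0, -305.0, 44.0, 11.0, 76.0], [222.0, 40.0, 33.0])
([268.9, 239.6], 3164, [0.4747, 0.133, 0.0456], [473.0, 126.0, 235.0, 211.0, 87.0], [176.0, 164.0, 152.0])
([380.5, 207.2], 67, [0.576,
[... 299 characters left out ...]
 17, [0.4572, -0.0481, 0.0259], [459.0, -48.0, 26.0, 11.0, 19.0], [120.0, 107.0, 91.0])
([322.5, 249.0], 8, [0.4526, -0.0202, 0.0262], [452.0, -20.0, 18.0, 5.0, 39.0], [122.0, 108.0, 93.0])
([323.7, 254.0], 6, [0.4383, -0.0238, 0.026], [438.0, -23.0, 6.0, 9.0, 1.0], [131.0, 118.0, 102.0])
([360.3, 261.7], 56, [0.4177, -0.1274, 0.0398], [418.0, -128.0, 8.0, 44.0, 46.0], [121.0, 112.0, 106.0])
([271.9, 288.3], 50, [0.3387, 0.1209, 0.0261], [338.0, 120.0, 17.0, 63.0, 9.0], [153.0, 121.0, 60.0])
orange [(-0.26, np.float64(0.147), [0.498, 0.497, 0.499]), (-0.29, np.float64(0.154), [0.5, 0.5, 0.5]), (-0.32, np.float64(0.154), [0.501, 0.5, 0.501]), (-0.35, np.float64(0.153), [0.501, 0.501, 0.501])]
```

View pics/t3.png

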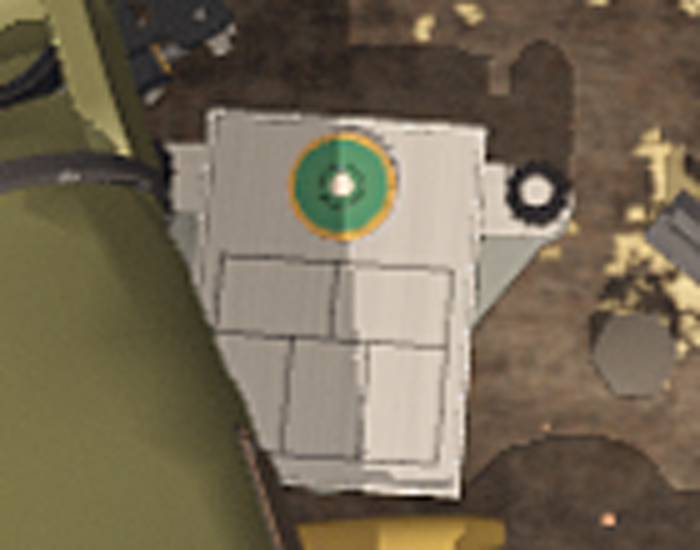

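Emit:
{"method": "step_arm", "body": {
  "plan": [
    {"dx":-0.286,"dy":0.359,"dz":0,"rx":0,"ry":0,"rz":0,"claw":0.65},
    {"dx":-0.286,"dy":0.359,"dz":0,"rx":0,"ry":0,"rz":0,"claw":0.65},
    {"dx":-0.286,"dy":0.359,"dz":0,"rx":0,"ry":0,"rz":0,"claw":0.65},
    {"dx":-0.286,"dy":0.359,"dz":0,"rx":0,"ry":0,"rz":0,"claw":0.65},
    {"dx":-0.286,"dy":0.359,"dz":0,"rx":0,"ry":0,"rz":0,"claw":0.65},
    {"dx":-0.286,"dy":0.359,"dz":0,"rx":0,"ry":0,"rz":0,"claw":0.65},
    {"dx":-0.286,"dy":0.359,"dz":0,"rx":0,"ry":0,"rz":0,"claw":0.65},
    {"dx":0,"dy":0,"dz":0,"rx":0,"ry":0,"rz":-0.095,"claw":0.65},
    {"dx":0,"dy":0,"dz":0,"rx":0,"ry":0,"rz":-0.095,"claw":0.65}
  ]
}}

```text
time_s: 14.2
ee_pos: [0.5152, -0.0712, 0.225]
eef_rot: [-3.141, 0.0, 0.874]
force: [0.3, 0.1, 0.4]
grip_width: 0.0328
grip_force: 0.0
```

```bash
cat >> h.py <<'E'
def rect(p,x0,x1,y0,y1,z=.0455,s=4000):
    """rectified view: row = world x (up is +x), col = -y, s px/m"""
    h,w=int((x1-x0)*s),int((y1-y0)*s); v,u=np.mgrid[0:h,0:w]
    X=np.stack([x1-(v+.5)/s,y1-(u+.5)/s,np.full(u.shape,z)],-1)
    c=X@np.array(p["R"]).T+p["t"]
    return cv2.remap(p["img"],(p["fx"]*c[...,0]/c[...,2]+p["cx"]).astype(np.float32),(p["fy"]*c[...,1]/c[...,2]+p["cy"]).astype(np.float32),cv2.INTER_CUBIC)
def ribs(p,zlo=.025,zhi=.05,box=(210,140,460,300)):
    W=cloud(p); m=((W[...,2]>zlo)&(W[...,2]<zhi)).astype(np.uint8)
    k=np.zeros_like(m);k[box[1]:box[3],box[0]:box[2]]=1
    n,l,s,c=cv2.connectedComponentsWithStats(m*k)
    for i in range(1,n):
        if 35<s[i,4]<100:
            P=W[l==i][:,:2]; C=P.mean(0); e,V=np.linalg.eigh(np.cov(P.T)); d=V[:,1]
            R=cv2.minAreaRect((P*1000).astype(np.float32))
            a=np.arctan2(d[1],d[0])%np.pi; t=(P-C)@d; q=(P-C)@[-d[1],d[0]]
            X=C+d*(t.max()+t.min())/2+np.array([-d[1],d[0]])*(q.max()+q.min())/2
            col=p["img"][l==i].mean(0)
            if col.max()-col.min()<40: print("rib",c[i].round(),"mean",C.round(4),"mid",X.round(4),"ang %.3f"%a,"len %.3f wid %.3f"%(np.ptp(t),np.ptp(q)))
E
python3 - <<'E'
from h import *
o=telemetry.get_obs(); print(o["time_s"],o["ee_pos"],o["eef_rot"],o["grip_width"])
p=viewer.camera("top"); ribs(p)
im=rect(p,.36,.58,.05,.23); np.save("plate.npy",im); cv2.imwrite("pics/r.png",cv2.resize(im[:,:,::-1],None,fx=.68,fy=.68,interpolation=cv2.INTER_AREA)); print(im.shape)
E
```

```text
14.2 [ 0.51519944 -0.07118204  0.22496179] [-3.14092853e+00  3.28176735e-04  8.73762363e-01] 0.03275829473827342
rib [333. 158.] mean [ 0.7217 -0.0468] mid [ 0.7236 -0.0475] ang 0.822 len 0.044 wid 0.021
rib [382. 175.] mean [ 0.673  -0.1925] mid [ 0.6745 -0.1925] ang 1.469 len 0.044 wid 0.012
(879, 720, 3)
```

View pics/r.png

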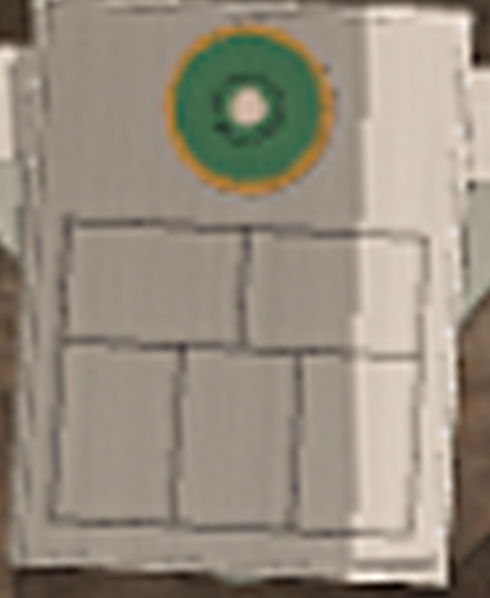

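Emit:
{"method": "step_arm", "body": {
  "plan": [
    {"dx":0.008,"dy":-0.006,"dz":0.4,"rx":0,"ry":0,"rz":0,"claw":0.65},
    {"dx":0,"dy":0,"dz":0.4,"rx":0,"ry":0,"rz":0,"claw":0.65},
    {"dx":0,"dy":0,"dz":0.4,"rx":0,"ry":0,"rz":0,"claw":0.65},
    {"dx":0,"dy":0,"dz":0.4,"rx":0,"ry":0,"rz":0,"claw":0.65},
    {"dx":0,"dy":0,"dz":0.2,"rx":0,"ry":0,"rz":0,"claw":0.65},
    {"dx":0,"dy":0,"dz":0.12,"rx":0,"ry":0,"rz":0,"claw":0.65},
    {"dx":0,"dy":0,"dz":0,"rx":0,"ry":0,"rz":0,"claw":1},
    {"dx":0,"dy":0,"dz":0,"rx":0,"ry":0,"rz":0,"claw":1},
    {"dx":0,"dy":0,"dz":0,"rx":0,"ry":0,"rz":0,"claw":1},
    {"dx":0,"dy":0,"dz":0,"rx":0,"ry":0,"rz":0,"claw":1}
  ],
  "grip_force": 35
}}

```text
time_s: 15.25
ee_pos: [0.5163, -0.069, 0.0347]
eef_rot: [3.139, -0.001, 0.87]
force: [-1.1, 0.3, 5.6]
grip_width: 0.0098
grip_force: 35.0
```

Emit:
{"method": "step_arm", "body": {
  "plan": [
    {"dx":0,"dy":0,"dz":-0.2,"rx":0,"ry":0,"rz":0,"claw":1},
    {"dx":0,"dy":0,"dz":-0.4,"rx":0,"ry":0,"rz":0,"claw":1},
    {"dx":0,"dy":0,"dz":-0.4,"rx":0,"ry":0,"rz":0,"claw":1},
    {"dx":0,"dy":0,"dz":-0.2,"rx":0,"ry":0,"rz":0,"claw":1},
    {"dx":0,"dy":0,"dz":0,"rx":0,"ry":0,"rz":-0.09,"claw":1},
    {"dx":0,"dy":0,"dz":0,"rx":0,"ry":0,"rz":-0.09,"claw":1},
    {"dx":0,"dy":0,"dz":0,"rx":0,"ry":0,"rz":-0.09,"claw":1},
    {"dx":0,"dy":0,"dz":0,"rx":0,"ry":0,"rz":-0.09,"claw":1},
    {"dx":0,"dy":0,"dz":0,"rx":0,"ry":0,"rz":-0.05,"claw":1}
  ]
}}

```text
time_s: 16.15
ee_pos: [0.5154, -0.0688, 0.1537]
eef_rot: [3.141, 0.0, 1.52]
force: [-0.1, -0.1, -3.8]
grip_width: 0.0097
grip_force: 35.0
```

```bash
cat >> h.py <<'E'
OUT={1:(.4756,.1731),2:(.4723,.1071),3:(.4212,.1867),4:(.4190,.1428),5:(.4169,.0989)}
YP=-.049
def st():
    o=telemetry.get_obs(); print(round(o["time_s"],2),np.round(o["ee_pos"],4),np.round(o["eef_rot"],3),"w %.4f"%o["grip_width"],np.round(o["force"],1),"j6 %.2f"%o["qpos"][5])
E
python3 - <<'E'
from h import *
st(); go(*OUT[2],None,YP+np.pi/2)
E
```

```text
16.15 [ 0.5154 -0.0688  0.1537] [3.141 0.    1.52 ] w 0.0097 [-0.1 -0.1 -3.8] j6 -0.15
rz tot -0.001 (1 rows of .095)  then dx 1.735 dy -0.517 (4 rows)
```

Emit:
{"method": "step_arm", "body": {
  "plan": [
    {"dx":0.438,"dy":-0.13,"dz":0,"rx":0,"ry":0,"rz":0,"claw":1},
    {"dx":0.438,"dy":-0.13,"dz":0,"rx":0,"ry":0,"rz":0,"claw":1},
    {"dx":0.438,"dy":-0.13,"dz":0,"rx":0,"ry":0,"rz":0,"claw":1},
    {"dx":0.438,"dy":-0.13,"dz":0,"rx":0,"ry":0,"rz":0,"claw":1},
    {"dx":0,"dy":0,"dz":0.2,"rx":0,"ry":0,"rz":0,"claw":1},
    {"dx":0,"dy":0,"dz":0.2,"rx":0,"ry":0,"rz":0,"claw":1},
    {"dx":0,"dy":0,"dz":0.2,"rx":0,"ry":0,"rz":0,"claw":1},
    {"dx":0,"dy":0,"dz":0,"rx":0,"ry":0,"rz":0,"claw":1}
  ]
}}

```text
time_s: 16.95
ee_pos: [0.4722, 0.1089, 0.0917]
eef_rot: [-3.138, 0.001, 1.515]
force: [0.1, 0.7, -2.1]
grip_width: 0.0096
grip_force: 35.0
```

```bash
python3 - <<'E'
from h import *
st(); go(OUT[2][0],OUT[2][1]+.0015,.0815)
E
```

```text
16.95 [0.4722 0.1089 0.0917] [-3.138e+00  1.000e-03  1.515e+00] w 0.0096 [ 0.1  0.7 -2.1] j6 0.21
then dx -0.003 dy 0.001 (1 rows) dz 0.102
```

Emit:
{"method": "step_arm", "body": {
  "plan": [
    {"dx":0,"dy":0,"dz":0.06,"rx":0,"ry":0,"rz":0,"claw":1},
    {"dx":0,"dy":0,"dz":0.04,"rx":0,"ry":0,"rz":0,"claw":1},
    {"dx":0,"dy":0,"dz":0.01,"rx":0,"ry":0,"rz":0,"claw":1},
    {"dx":0,"dy":0,"dz":0,"rx":0,"ry":0,"rz":0,"claw":1}
  ]
}}

```text
time_s: 17.35
ee_pos: [0.4737, 0.109, 0.0828]
eef_rot: [3.141, -0.0, 1.514]
force: [-1.0, -0.6, -3.0]
grip_width: 0.0097
grip_force: 35.0
```

Emit:
{"method": "step_arm", "body": {
  "plan": [
    {"dx":0,"dy":-0.01,"dz":0.01,"rx":0,"ry":0,"rz":0,"claw":1},
    {"dx":0,"dy":0,"dz":0.01,"rx":0,"ry":0,"rz":0,"claw":1},
    {"dx":0,"dy":0,"dz":0,"rx":0,"ry":0,"rz":0,"claw":1}
  ]
}}

```text
time_s: 17.65
ee_pos: [0.4725, 0.1091, 0.0804]
eef_rot: [-3.142, 0.0, 1.515]
force: [0.9, -0.0, -3.1]
grip_width: 0.0098
grip_force: 35.0
```

Emit:
{"method": "step_arm", "body": {
  "plan": [
    {"dx":0,"dy":0,"dz":0.015,"rx":0,"ry":0,"rz":0,"claw":1},
    {"dx":0,"dy":0,"dz":0,"rx":0,"ry":0,"rz":0,"claw":1},
    {"dx":0,"dy":0,"dz":0,"rx":0,"ry":0,"rz":0,"claw":1}
  ]
}}

```text
time_s: 17.95
ee_pos: [0.4727, 0.1092, 0.0796]
eef_rot: [3.141, -0.0, 1.515]
force: [-3.2, -0.5, 6.8]
grip_width: 0.0098
grip_force: 35.0
```

Emit:
{"method": "step_arm", "body": {
  "plan": [
    {"dx":0,"dy":0,"dz":0,"rx":0,"ry":0,"rz":0,"claw":0.75},
    {"dx":0,"dy":0,"dz":0,"rx":0,"ry":0,"rz":0,"claw":0.75},
    {"dx":0,"dy":0,"dz":-0.4,"rx":0,"ry":0,"rz":0,"claw":0.75},
    {"dx":0,"dy":0,"dz":-0.4,"rx":0,"ry":0,"rz":0,"claw":0.75},
    {"dx":0,"dy":0,"dz":-0.4,"rx":0,"ry":0,"rz":0,"claw":0.65},
    {"dx":-0.412,"dy":0.172,"dz":0,"rx":0,"ry":0,"rz":0,"claw":0.65},
    {"dx":-0.412,"dy":0.172,"dz":0,"rx":0,"ry":0,"rz":0,"claw":0.65},
    {"dx":-0.412,"dy":0.172,"dz":0,"rx":0,"ry":0,"rz":0,"claw":0.65},
    {"dx":-0.412,"dy":0.172,"dz":0,"rx":0,"ry":0,"rz":0,"claw":0.65},
    {"dx":0,"dy":0,"dz":0,"rx":0,"ry":0,"rz":0,"claw":0.65}
  ]
}}

```text
time_s: 18.95
ee_pos: [0.5328, -0.0634, 0.1986]
eef_rot: [3.141, 0.001, 1.51]
force: [0.3, 0.7, 0.0]
grip_width: 0.0332
grip_force: 0.0
```

```bash
cat >> h.py <<'E'
def pl(p,name):
    im=rect(p,.36,.58,.05,.23); cv2.imwrite("pics/"+name,cv2.resize(im[:,:,::-1],None,fx=.68,fy=.68,interpolation=cv2.INTER_AREA))
E
python3 - <<'E'
from h import *
st(); p=viewer.camera("top"); ribs(p); ribs(p,.072,.1); print(bubble(p)); pl(p,"r2.png"); go(.577,-.186,.04,.95)
E
```

```text
18.95 [ 0.5328 -0.0634  0.1986] [3.141e+00 1.000e-03 1.510e+00] w 0.0332 [0.3 0.7 0. ] j6 -0.13
rib [340. 151.] mean [ 0.7445 -0.0677] mid [ 0.7449 -0.0675] ang 0.755 len 0.045 wid 0.019
rib [333. 158.] mean [ 0.7221 -0.0465] mid [ 0.7228 -0.0475] ang 0.852 len 0.044 wid 0.019
rib [383. 175.] mean [ 0.6735 -0.194 ] mid [ 0.6742 -0.193 ] ang 1.436 len 0.044 wid 0.011
rib [382. 208.] mean [ 0.5724 -0.1914] mid [ 0.5731 -0.1912] ang 0.917 len 0.031 wid 0.011
rib [277. 240.] mean [0.4702 0.1079] mid [0.4705 0.108 ] ang 1.519 len 0.041 wid 0.010
(array([0.539 , 0.1381]), array([ 0. , -0.5]), array([ 0.14, -0.17]), np.float64(50.5))
rz tot 0.357 (4 rows of .095)  then dx -0.754 dy 1.090 (3 rows) dz 1.585
```

View pics/r2.png

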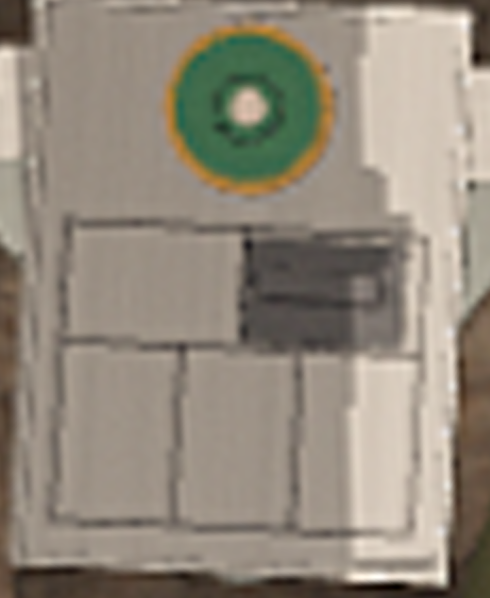

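Emit:
{"method": "step_arm", "body": {
  "plan": [
    {"dx":0,"dy":0,"dz":0,"rx":0,"ry":0,"rz":0.0907,"claw":0.65},
    {"dx":0,"dy":0,"dz":0,"rx":0,"ry":0,"rz":0.0907,"claw":0.65},
    {"dx":0,"dy":0,"dz":0,"rx":0,"ry":0,"rz":0.0907,"claw":0.65},
    {"dx":0,"dy":0,"dz":0,"rx":0,"ry":0,"rz":0.0907,"claw":0.65},
    {"dx":-0.238,"dy":0.362,"dz":0,"rx":0,"ry":0,"rz":0,"claw":0.65},
    {"dx":-0.238,"dy":0.362,"dz":0,"rx":0,"ry":0,"rz":0,"claw":0.65},
    {"dx":-0.238,"dy":0.362,"dz":0,"rx":0,"ry":0,"rz":0,"claw":0.65},
    {"dx":0,"dy":0,"dz":0.4,"rx":0,"ry":0,"rz":0,"claw":0.65},
    {"dx":0,"dy":0,"dz":0.4,"rx":0,"ry":0,"rz":0,"claw":0.65},
    {"dx":0,"dy":0,"dz":0,"rx":0,"ry":0,"rz":0,"claw":0.65}
  ]
}}

```text
time_s: 20.0
ee_pos: [0.5758, -0.1791, 0.114]
eef_rot: [-3.133, 0.002, 0.945]
force: [-0.2, -0.5, -1.3]
grip_width: 0.0335
grip_force: 0.0
```

```bash
cat >> h.py <<'E'
OUT={k:(a+.0017,b+.001) for k,(a,b) in OUT.items()}  # robot frame reads camera + (1.7,1) mm
E
python3 - <<'E'
from h import *
st(); go(.5785,-.185,.034)
p=viewer.camera("side"); ribs(p,.025,.05,(220,140,420,320))
E
```

```text
20.0 [ 0.5758 -0.1791  0.114 ] [-3.133e+00  2.000e-03  9.450e-01] w 0.0335 [-0.2 -0.5 -1.3] j6 0.26
then dx -0.032 dy 0.056 (1 rows) dz 0.800
rib [250. 142.] mean [0.3558 0.534 ] mid [0.3436 0.5241] ang 0.936 len 0.096 wid 0.057
rib [329. 143.] mean [0.6832 0.5393] mid [0.6825 0.5413] ang 1.960 len 0.054 wid 0.048
rib [328. 151.] mean [0.6708 0.4341] mid [0.6705 0.4333] ang 0.017 len 0.031 wid 0.015
rib [388. 165.] mean [0.8822 0.3033] mid [0.8824 0.3032] ang 2.703 len 0.026 wid 0.012
rib [357. 220.] mean [ 0.7234 -0.05  ] mid [ 0.7243 -0.0489] ang 0.816 len 0.045 wid 0.020
rib [367. 224.] mean [ 0.7476 -0.0736] mid [ 0.7473 -0.0695] ang 0.804 len 0.048 wid 0.019
rib [336. 230.] mean [ 0.6575 -0.1054] mid [ 0.6571 -0.1033] ang 0.347 len 0.044 wid 0.013
rib [346. 250.] mean [ 0.6741 -0.1995] mid [ 0.6746 -0.1948] ang 1.478 len 0.046 wid 0.008
rib [408. 264.] mean [ 0.8253 -0.2455] mid [ 0.8243 -0.2431] ang 1.141 len 0.029 wid 0.022
rib [414. 284.] mean [ 0.8162 -0.3348] mid [ 0.818  -0.3243] ang 1.502 len 0.082 wid 0.008
```

Emit:
{"method": "step_arm", "body": {
  "plan": [
    {"dx":-0.032,"dy":0.056,"dz":0,"rx":0,"ry":0,"rz":0,"claw":0.65},
    {"dx":0,"dy":0,"dz":0.35,"rx":0,"ry":0,"rz":0,"claw":0.65},
    {"dx":0,"dy":0,"dz":0.3,"rx":0,"ry":0,"rz":0,"claw":0.65},
    {"dx":0,"dy":0,"dz":0.14,"rx":0,"ry":0,"rz":0,"claw":0.65},
    {"dx":0,"dy":0,"dz":0,"rx":0,"ry":0,"rz":0,"claw":0.65},
    {"dx":0,"dy":0,"dz":0,"rx":0,"ry":0,"rz":0,"claw":1},
    {"dx":0,"dy":0,"dz":0,"rx":0,"ry":0,"rz":0,"claw":1},
    {"dx":0,"dy":0,"dz":0,"rx":0,"ry":0,"rz":0,"claw":1},
    {"dx":0,"dy":0,"dz":0,"rx":0,"ry":0,"rz":0,"claw":1}
  ]
}}

```text
time_s: 20.95
ee_pos: [0.5812, -0.1868, 0.0412]
eef_rot: [3.14, -0.0, 0.945]
force: [-1.6, 0.6, 6.6]
grip_width: 0.0096
grip_force: 35.0
```

Emit:
{"method": "step_arm", "body": {
  "plan": [
    {"dx":0,"dy":0,"dz":-0.2,"rx":0,"ry":0,"rz":0,"claw":1},
    {"dx":0,"dy":0,"dz":-0.4,"rx":0,"ry":0,"rz":0,"claw":1},
    {"dx":0,"dy":0,"dz":-0.4,"rx":0,"ry":0,"rz":0,"claw":1},
    {"dx":0,"dy":0,"dz":-0.2,"rx":0,"ry":0,"rz":0,"claw":1},
    {"dx":0,"dy":0,"dz":0,"rx":0,"ry":0,"rz":-0.09,"claw":1},
    {"dx":0,"dy":0,"dz":0,"rx":0,"ry":0,"rz":-0.09,"claw":1},
    {"dx":0,"dy":0,"dz":0,"rx":0,"ry":0,"rz":-0.09,"claw":1},
    {"dx":0,"dy":0,"dz":0,"rx":0,"ry":0,"rz":-0.09,"claw":1}
  ]
}}

```text
time_s: 21.75
ee_pos: [0.5807, -0.1866, 0.1601]
eef_rot: [-3.141, -0.0, 1.516]
force: [0.1, 0.2, -2.5]
grip_width: 0.0095
grip_force: 35.0
```

```bash
python3 - <<'E'
from h import *
st(); go(*OUT[1],.085,YP+np.pi/2)
E
```

```text
21.75 [ 0.5807 -0.1866  0.1601] [-3.141 -0.     1.516] w 0.0095 [ 0.1  0.2 -2.5] j6 -0.32
rz tot -0.004 (1 rows of .095)  then dx 3.553 dy -1.209 (8 rows) dz 0.751
```

Emit:
{"method": "step_arm", "body": {
  "plan": [
    {"dx":0.444,"dy":-0.151,"dz":0,"rx":0,"ry":0,"rz":-0.004,"claw":1},
    {"dx":0.444,"dy":-0.151,"dz":0,"rx":0,"ry":0,"rz":0,"claw":1},
    {"dx":0.444,"dy":-0.151,"dz":0,"rx":0,"ry":0,"rz":0,"claw":1},
    {"dx":0.444,"dy":-0.151,"dz":0,"rx":0,"ry":0,"rz":0,"claw":1},
    {"dx":0.444,"dy":-0.151,"dz":0,"rx":0,"ry":0,"rz":0,"claw":1},
    {"dx":0.444,"dy":-0.151,"dz":0,"rx":0,"ry":0,"rz":0,"claw":1},
    {"dx":0.444,"dy":-0.151,"dz":0,"rx":0,"ry":0,"rz":0,"claw":1},
    {"dx":0.444,"dy":-0.151,"dz":0,"rx":0,"ry":0,"rz":0,"claw":1},
    {"dx":0,"dy":0,"dz":0,"rx":0,"ry":0,"rz":0,"claw":1},
    {"dx":0,"dy":0,"dz":0,"rx":0,"ry":0,"rz":0,"claw":1}
  ]
}}

```text
time_s: 22.75
ee_pos: [0.4794, 0.1753, 0.1602]
eef_rot: [3.141, 0.0, 1.518]
force: [0.4, -1.2, -2.8]
grip_width: 0.0095
grip_force: 35.0
```

```bash
python3 - <<'E'
from h import *
st(); go(*OUT[1],.088,YP+np.pi/2)
E
```

```text
22.75 [0.4794 0.1753 0.1602] [3.141 0.    1.518] w 0.0095 [ 0.4 -1.2 -2.8] j6 0.33
rz tot -0.002 (1 rows of .095)  then dx -0.013 dy -0.021 (1 rows) dz 0.722
```

Emit:
{"method": "step_arm", "body": {
  "plan": [
    {"dx":-0.013,"dy":-0.021,"dz":0.25,"rx":0,"ry":0,"rz":-0.002,"claw":1},
    {"dx":0,"dy":0,"dz":0.25,"rx":0,"ry":0,"rz":0,"claw":1},
    {"dx":0,"dy":0,"dz":0.2,"rx":0,"ry":0,"rz":0,"claw":1},
    {"dx":0,"dy":0,"dz":0,"rx":0,"ry":0,"rz":0,"claw":1},
    {"dx":0,"dy":0,"dz":0,"rx":0,"ry":0,"rz":0,"claw":1}
  ]
}}

```text
time_s: 23.25
ee_pos: [0.478, 0.1727, 0.0905]
eef_rot: [3.142, 0.0, 1.518]
force: [0.4, 0.3, -2.1]
grip_width: 0.0094
grip_force: 35.0
```

```bash
python3 - <<'E'
from h import *
st(); go(*OUT[1],.086,YP+np.pi/2)
E
```

```text
23.25 [0.478  0.1727 0.0905] [3.142 0.    1.518] w 0.0094 [ 0.4  0.3 -2.1] j6 0.33
rz tot -0.002 (1 rows of .095)  then dx 0.014 dy -0.008 (1 rows) dz 0.045
```

Emit:
{"method": "step_arm", "body": {
  "plan": [
    {"dx":0.014,"dy":-0.008,"dz":0.03,"rx":0,"ry":0,"rz":0,"claw":1},
    {"dx":0,"dy":0,"dz":0.015,"rx":0,"ry":0,"rz":0,"claw":1},
    {"dx":0,"dy":0,"dz":0.01,"rx":0,"ry":0,"rz":0,"claw":1},
    {"dx":0,"dy":0,"dz":0,"rx":0,"ry":0,"rz":0,"claw":1}
  ]
}}

```text
time_s: 23.65
ee_pos: [0.4773, 0.175, 0.0859]
eef_rot: [3.14, -0.0, 1.52]
force: [-4.7, -1.2, 10.9]
grip_width: 0.0099
grip_force: 35.0
```

Emit:
{"method": "step_arm", "body": {
  "plan": [
    {"dx":0,"dy":0,"dz":0,"rx":0,"ry":0,"rz":0,"claw":0.75},
    {"dx":0,"dy":0,"dz":0,"rx":0,"ry":0,"rz":0,"claw":0.75},
    {"dx":0,"dy":0,"dz":-0.4,"rx":0,"ry":0,"rz":0,"claw":0.75},
    {"dx":0,"dy":0,"dz":-0.4,"rx":0,"ry":0,"rz":0,"claw":0.75},
    {"dx":0,"dy":0,"dz":-0.3,"rx":0,"ry":0,"rz":0,"claw":0.65},
    {"dx":-0.331,"dy":0.243,"dz":0,"rx":0,"ry":0,"rz":0,"claw":0.65},
    {"dx":-0.331,"dy":0.243,"dz":0,"rx":0,"ry":0,"rz":0,"claw":0.65},
    {"dx":-0.331,"dy":0.243,"dz":0,"rx":0,"ry":0,"rz":0,"claw":0.65},
    {"dx":-0.331,"dy":0.243,"dz":0,"rx":0,"ry":0,"rz":0,"claw":0.65},
    {"dx":-0.331,"dy":0.243,"dz":0,"rx":0,"ry":0,"rz":0,"claw":0.65}
  ]
}}

```text
time_s: 24.65
ee_pos: [0.5905, 0.0018, 0.1946]
eef_rot: [3.141, -0.0, 1.52]
force: [0.3, 0.5, 0.4]
grip_width: 0.0327
grip_force: 0.0
```

Emit:
{"method": "step_arm", "body": {
  "plan": [
    {"dx":-0.331,"dy":0.243,"dz":0,"rx":0,"ry":0,"rz":0,"claw":0.65},
    {"dx":-0.331,"dy":0.243,"dz":0,"rx":0,"ry":0,"rz":0,"claw":0.65},
    {"dx":-0.331,"dy":0.243,"dz":0,"rx":0,"ry":0,"rz":0,"claw":0.65},
    {"dx":0,"dy":0,"dz":0,"rx":0,"ry":0,"rz":0.093,"claw":0.65},
    {"dx":0,"dy":0,"dz":0,"rx":0,"ry":0,"rz":0.093,"claw":0.65},
    {"dx":0,"dy":0,"dz":0,"rx":0,"ry":0,"rz":0.093,"claw":0.65},
    {"dx":0,"dy":0,"dz":0,"rx":0,"ry":0,"rz":0.093,"claw":0.65},
    {"dx":0,"dy":0,"dz":0,"rx":0,"ry":0,"rz":0.093,"claw":0.65},
    {"dx":0,"dy":0,"dz":0,"rx":0,"ry":0,"rz":0.093,"claw":0.65},
    {"dx":0,"dy":0,"dz":0,"rx":0,"ry":0,"rz":0.093,"claw":0.65}
  ]
}}

```text
time_s: 25.65
ee_pos: [0.6575, -0.0995, 0.1944]
eef_rot: [3.142, -0.0, 0.491]
force: [-0.3, -0.6, 0.1]
grip_width: 0.033
grip_force: 0.0
```

```bash
python3 - <<'E'
from h import *
st(); p=viewer.camera("top"); ribs(p); ribs(p,.072,.1); print(bubble(p))
p=viewer.camera("side"); ribs(p,.025,.05,(300,215,360,300)); go(.6585,-.100,.034,.35)
E
```

```text
25.65 [ 0.6575 -0.0995  0.1944] [ 3.142 -0.     0.491] w 0.0330 [-0.3 -0.6  0.1] j6 0.87
rib [253. 238.] mean [0.4744 0.1726] mid [0.4746 0.1733] ang 1.544 len 0.044 wid 0.010
rib [277. 240.] mean [0.47   0.1078] mid [0.4705 0.1081] ang 1.518 len 0.042 wid 0.011
(array([0.539 , 0.1381]), array([ 0. , -0.5]), array([ 0.14, -0.15]), np.float64(50.5))
rib [336. 230.] mean [ 0.6575 -0.1055] mid [ 0.657 -0.104] ang 0.354 len 0.044 wid 0.016
rib [346. 250.] mean [ 0.6742 -0.1989] mid [ 0.6748 -0.1934] ang 1.480 len 0.048 wid 0.008
rz tot 0.092 (1 rows of .095)  then dx 0.008 dy 0.008 (1 rows) dz 1.604
```

Emit:
{"method": "step_arm", "body": {
  "plan": [
    {"dx":0,"dy":0,"dz":0,"rx":0,"ry":0,"rz":0.092,"claw":0.65},
    {"dx":0.008,"dy":0.008,"dz":0.4,"rx":0,"ry":0,"rz":0,"claw":0.65},
    {"dx":0,"dy":0,"dz":0.4,"rx":0,"ry":0,"rz":0,"claw":0.65},
    {"dx":0,"dy":0,"dz":0.4,"rx":0,"ry":0,"rz":0,"claw":0.65},
    {"dx":0,"dy":0,"dz":0.2,"rx":0,"ry":0,"rz":0,"claw":0.65},
    {"dx":0,"dy":0,"dz":0.2,"rx":0,"ry":0,"rz":0,"claw":0.65},
    {"dx":0,"dy":0,"dz":0,"rx":0,"ry":0,"rz":0,"claw":0.65},
    {"dx":0,"dy":0,"dz":0,"rx":0,"ry":0,"rz":0,"claw":0.65}
  ]
}}

```text
time_s: 26.55
ee_pos: [0.6587, -0.1, 0.035]
eef_rot: [3.141, -0.0, 0.355]
force: [-0.1, 0.0, 0.8]
grip_width: 0.033
grip_force: 0.0
```

Emit:
{"method": "step_arm", "body": {
  "plan": [
    {"dx":0,"dy":0,"dz":0,"rx":0,"ry":0,"rz":0,"claw":1},
    {"dx":0,"dy":0,"dz":0,"rx":0,"ry":0,"rz":0,"claw":1},
    {"dx":0,"dy":0,"dz":0,"rx":0,"ry":0,"rz":0,"claw":1},
    {"dx":0,"dy":0,"dz":0,"rx":0,"ry":0,"rz":0,"claw":1}
  ]
}}

```text
time_s: 26.95
ee_pos: [0.6588, -0.1001, 0.0352]
eef_rot: [3.141, -0.001, 0.353]
force: [-1.5, -0.3, 4.1]
grip_width: 0.0101
grip_force: 35.0
```

```bash
python3 - <<'E'
from h import *
st(); go(*OUT[5],None,YP)
E
```

```text
26.95 [ 0.6588 -0.1001  0.0352] [ 3.141e+00 -1.000e-03  3.530e-01] w 0.0101 [-1.5 -0.3  4.1] j6 1.01
rz tot 0.256 (3 rows of .095)  then dx -2.497 dy -1.880 (7 rows)
```

Emit:
{"method": "step_arm", "body": {
  "plan": [
    {"dx":0,"dy":0,"dz":-0.2,"rx":0,"ry":0,"rz":0,"claw":1},
    {"dx":0,"dy":0,"dz":-0.4,"rx":0,"ry":0,"rz":0,"claw":1},
    {"dx":0,"dy":0,"dz":-0.4,"rx":0,"ry":0,"rz":0.085,"claw":1},
    {"dx":0,"dy":0,"dz":-0.2,"rx":0,"ry":0,"rz":0.085,"claw":1},
    {"dx":0,"dy":0,"dz":0,"rx":0,"ry":0,"rz":0.086,"claw":1}
  ]
}}

```text
time_s: 27.45
ee_pos: [0.6595, -0.1002, 0.1584]
eef_rot: [3.141, -0.005, -0.055]
force: [0.6, 0.1, -2.0]
grip_width: 0.0097
grip_force: 35.0
```

Emit:
{"method": "step_arm", "body": {
  "plan": [
    {"dx":-0.357,"dy":-0.269,"dz":0,"rx":0,"ry":0,"rz":0,"claw":1},
    {"dx":-0.357,"dy":-0.269,"dz":0,"rx":0,"ry":0,"rz":0,"claw":1},
    {"dx":-0.357,"dy":-0.269,"dz":0,"rx":0,"ry":0,"rz":0,"claw":1},
    {"dx":-0.357,"dy":-0.269,"dz":0,"rx":0,"ry":0,"rz":0,"claw":1},
    {"dx":-0.357,"dy":-0.269,"dz":0,"rx":0,"ry":0,"rz":0,"claw":1},
    {"dx":-0.357,"dy":-0.269,"dz":0,"rx":0,"ry":0,"rz":0,"claw":1},
    {"dx":-0.357,"dy":-0.269,"dz":0,"rx":0,"ry":0,"rz":0,"claw":1},
    {"dx":0,"dy":0,"dz":0.2,"rx":0,"ry":0,"rz":0,"claw":1},
    {"dx":0,"dy":0,"dz":0.2,"rx":0,"ry":0,"rz":0,"claw":1},
    {"dx":0,"dy":0,"dz":0,"rx":0,"ry":0,"rz":0,"claw":1}
  ]
}}

```text
time_s: 28.45
ee_pos: [0.4169, 0.1005, 0.1129]
eef_rot: [3.141, 0.003, -0.049]
force: [-0.4, -0.2, -1.3]
grip_width: 0.0098
grip_force: 35.0
```

```bash
python3 - <<'E'
from h import *
st(); go(*OUT[5],.085,YP)
E
```

```text
28.45 [0.4169 0.1005 0.1129] [ 3.141e+00  3.000e-03 -4.900e-02] w 0.0098 [-0.4 -0.2 -1.3] j6 1.77
rz tot -0.000 (1 rows of .095)  then dx 0.017 dy 0.005 (1 rows) dz 0.279
```

Emit:
{"method": "step_arm", "body": {
  "plan": [
    {"dx":0.017,"dy":0.005,"dz":0.15,"rx":0,"ry":0,"rz":0,"claw":1},
    {"dx":0,"dy":0,"dz":0.13,"rx":0,"ry":0,"rz":0,"claw":1},
    {"dx":0,"dy":0,"dz":0,"rx":0,"ry":0,"rz":0,"claw":1},
    {"dx":0,"dy":0,"dz":0,"rx":0,"ry":0,"rz":0,"claw":1}
  ]
}}

```text
time_s: 28.85
ee_pos: [0.4202, 0.0998, 0.0873]
eef_rot: [-3.142, -0.0, -0.05]
force: [-0.4, 0.8, -0.9]
grip_width: 0.0097
grip_force: 35.0
```

```bash
python3 - <<'E'
from h import *
st(); go(*OUT[5],.0795,YP)
E
```

```text
28.85 [0.4202 0.0998 0.0873] [-3.142 -0.    -0.05 ] w 0.0097 [-0.4  0.8 -0.9] j6 1.77
rz tot -0.001 (1 rows of .095)  then dx -0.016 dy -0.000 (1 rows) dz 0.078
```

Emit:
{"method": "step_arm", "body": {
  "plan": [
    {"dx":-0.016,"dy":0,"dz":0.05,"rx":0,"ry":0,"rz":0,"claw":1},
    {"dx":0,"dy":0,"dz":0.02,"rx":0,"ry":0,"rz":0,"claw":1},
    {"dx":0,"dy":0,"dz":0.01,"rx":0,"ry":0,"rz":0,"claw":1},
    {"dx":0,"dy":0,"dz":0,"rx":0,"ry":0,"rz":0,"claw":1}
  ]
}}

```text
time_s: 29.25
ee_pos: [0.4184, 0.1, 0.08]
eef_rot: [-3.142, -0.0, -0.05]
force: [-10.8, -2.1, 22.9]
grip_width: 0.0099
grip_force: 35.0
```

Emit:
{"method": "step_arm", "body": {
  "plan": [
    {"dx":0,"dy":0,"dz":0,"rx":0,"ry":0,"rz":0,"claw":0.75},
    {"dx":0,"dy":0,"dz":0,"rx":0,"ry":0,"rz":0,"claw":0.75},
    {"dx":0,"dy":0,"dz":-0.4,"rx":0,"ry":0,"rz":0,"claw":0.75},
    {"dx":0,"dy":0,"dz":-0.4,"rx":0,"ry":0,"rz":0,"claw":0.75},
    {"dx":0,"dy":0,"dz":-0.3,"rx":0,"ry":0,"rz":0,"claw":0.65},
    {"dx":0.302,"dy":0.31,"dz":0,"rx":0,"ry":0,"rz":0,"claw":0.65},
    {"dx":0.302,"dy":0.31,"dz":0,"rx":0,"ry":0,"rz":0,"claw":0.65},
    {"dx":0.302,"dy":0.31,"dz":0,"rx":0,"ry":0,"rz":0,"claw":0.65},
    {"dx":0.302,"dy":0.31,"dz":0,"rx":0,"ry":0,"rz":0,"claw":0.65},
    {"dx":0.302,"dy":0.31,"dz":0,"rx":0,"ry":0,"rz":0,"claw":0.65}
  ]
}}

```text
time_s: 30.25
ee_pos: [0.5624, -0.0639, 0.1884]
eef_rot: [-3.142, -0.0, -0.05]
force: [0.3, 0.5, 0.4]
grip_width: 0.0328
grip_force: 0.0
```

Emit:
{"method": "step_arm", "body": {
  "plan": [
    {"dx":0.302,"dy":0.31,"dz":0,"rx":0,"ry":0,"rz":0,"claw":0.65},
    {"dx":0.302,"dy":0.31,"dz":0,"rx":0,"ry":0,"rz":0,"claw":0.65},
    {"dx":0.302,"dy":0.31,"dz":0,"rx":0,"ry":0,"rz":0,"claw":0.65},
    {"dx":0.302,"dy":0.31,"dz":0,"rx":0,"ry":0,"rz":0,"claw":0.65},
    {"dx":0,"dy":0,"dz":0,"rx":0,"ry":0,"rz":-0.0883,"claw":0.65},
    {"dx":0,"dy":0,"dz":0,"rx":0,"ry":0,"rz":-0.0883,"claw":0.65},
    {"dx":0,"dy":0,"dz":0,"rx":0,"ry":0,"rz":-0.0883,"claw":0.65},
    {"dx":0,"dy":0,"dz":0,"rx":0,"ry":0,"rz":-0.0883,"claw":0.65},
    {"dx":0,"dy":0,"dz":0,"rx":0,"ry":0,"rz":-0.0883,"claw":0.65},
    {"dx":0,"dy":0,"dz":0,"rx":0,"ry":0,"rz":-0.0883,"claw":0.65}
  ]
}}

```text
time_s: 31.25
ee_pos: [0.6759, -0.1922, 0.1881]
eef_rot: [-3.141, 0.0, 0.788]
force: [0.4, 0.9, 0.5]
grip_width: 0.033
grip_force: 0.0
```

Emit:
{"method": "step_arm", "body": {
  "plan": [
    {"dx":0,"dy":0,"dz":0,"rx":0,"ry":0,"rz":-0.0883,"claw":0.65},
    {"dx":0,"dy":0,"dz":0,"rx":0,"ry":0,"rz":-0.0883,"claw":0.65},
    {"dx":0,"dy":0,"dz":0,"rx":0,"ry":0,"rz":-0.0883,"claw":0.65},
    {"dx":0,"dy":0,"dz":0,"rx":0,"ry":0,"rz":-0.0883,"claw":0.65},
    {"dx":0,"dy":0,"dz":0,"rx":0,"ry":0,"rz":-0.0883,"claw":0.65},
    {"dx":0,"dy":0,"dz":0,"rx":0,"ry":0,"rz":0,"claw":0.65}
  ]
}}

```text
time_s: 31.85
ee_pos: [0.6759, -0.1922, 0.1882]
eef_rot: [-3.141, -0.0, 1.478]
force: [-0.2, 0.0, 0.9]
grip_width: 0.033
grip_force: 0.0
```

```bash
python3 - <<'E'
from h import *
st(); p=viewer.camera("top"); ribs(p); ribs(p,.072,.1); print(bubble(p))
p=viewer.camera("side"); ribs(p,.025,.05,(300,215,390,310)); go(.6758,-.192,.035,1.475)
E
```

```text
31.85 [ 0.6759 -0.1922  0.1882] [-3.141 -0.     1.478] w 0.0330 [-0.2  0.   0.9] j6 -0.24
rib [333. 158.] mean [ 0.7222 -0.0467] mid [ 0.7228 -0.0475] ang 0.790 len 0.045 wid 0.020
rib [253. 238.] mean [0.4746 0.1725] mid [0.4748 0.1733] ang 1.545 len 0.044 wid 0.010
rib [276. 240.] mean [0.47  0.108] mid [0.4703 0.108 ] ang 1.524 len 0.042 wid 0.010
rib [279. 259.] mean [0.4164 0.0987] mid [0.4162 0.0989] ang 3.089 len 0.041 wid 0.010
(array([0.539 , 0.1381]), array([ 0.1, -0.5]), array([ 0.12, -0.17]), np.float64(50.5))
rib [357. 220.] mean [ 0.723  -0.0502] mid [ 0.7243 -0.0484] ang 0.809 len 0.043 wid 0.019
rib [366. 225.] mean [ 0.747  -0.0745] mid [ 0.7478 -0.07  ] ang 0.754 len 0.046 wid 0.017
rib [346. 250.] mean [ 0.6742 -0.1992] mid [ 0.6745 -0.1946] ang 1.485 len 0.045 wid 0.008
rz tot -0.002 (1 rows of .095)  then dx 0.002 dy -0.001 (1 rows) dz 1.533
```

Emit:
{"method": "step_arm", "body": {
  "plan": [
    {"dx":0,"dy":0,"dz":0.4,"rx":0,"ry":0,"rz":0,"claw":0.65},
    {"dx":0,"dy":0,"dz":0.4,"rx":0,"ry":0,"rz":0,"claw":0.65},
    {"dx":0,"dy":0,"dz":0.4,"rx":0,"ry":0,"rz":0,"claw":0.65},
    {"dx":0,"dy":0,"dz":0.2,"rx":0,"ry":0,"rz":0,"claw":0.65},
    {"dx":0,"dy":0,"dz":0.13,"rx":0,"ry":0,"rz":0,"claw":0.65},
    {"dx":0,"dy":0,"dz":0,"rx":0,"ry":0,"rz":0,"claw":0.65},
    {"dx":0,"dy":0,"dz":0,"rx":0,"ry":0,"rz":0,"claw":0.65}
  ]
}}

```text
time_s: 32.65
ee_pos: [0.6765, -0.1924, 0.0367]
eef_rot: [3.14, 0.0, 1.475]
force: [-0.2, 0.3, 0.7]
grip_width: 0.0329
grip_force: 0.0
```

Emit:
{"method": "step_arm", "body": {
  "plan": [
    {"dx":0,"dy":0,"dz":0,"rx":0,"ry":0,"rz":0,"claw":1},
    {"dx":0,"dy":0,"dz":0,"rx":0,"ry":0,"rz":0,"claw":1},
    {"dx":0,"dy":0,"dz":0,"rx":0,"ry":0,"rz":0,"claw":1},
    {"dx":0,"dy":0,"dz":0,"rx":0,"ry":0,"rz":0,"claw":1}
  ]
}}

```text
time_s: 33.05
ee_pos: [0.6761, -0.1923, 0.0361]
eef_rot: [3.141, 0.0, 1.476]
force: [0.3, -0.1, 2.7]
grip_width: 0.0098
grip_force: 35.0
```

```bash
python3 - <<'E'
from h import *
st(); go(*OUT[4],None,YP)
E
```

```text
33.05 [ 0.6761 -0.1923  0.0361] [3.141 0.    1.476] w 0.0098 [ 0.3 -0.1  2.7] j6 -0.23
rz tot 0.971 (11 rows of .095)  then dx -2.716 dy -3.231 (9 rows)
```

Emit:
{"method": "step_arm", "body": {
  "plan": [
    {"dx":0,"dy":0,"dz":-0.2,"rx":0,"ry":0,"rz":0,"claw":1},
    {"dx":0,"dy":0,"dz":-0.35,"rx":0,"ry":0,"rz":0,"claw":1},
    {"dx":0,"dy":0,"dz":-0.35,"rx":0,"ry":0,"rz":0.0883,"claw":1},
    {"dx":0,"dy":0,"dz":-0.3,"rx":0,"ry":0,"rz":0.0883,"claw":1},
    {"dx":0,"dy":0,"dz":0,"rx":0,"ry":0,"rz":0.0883,"claw":1},
    {"dx":0,"dy":0,"dz":0,"rx":0,"ry":0,"rz":0.0883,"claw":1},
    {"dx":0,"dy":0,"dz":0,"rx":0,"ry":0,"rz":0.0883,"claw":1},
    {"dx":0,"dy":0,"dz":0,"rx":0,"ry":0,"rz":0.0883,"claw":1},
    {"dx":0,"dy":0,"dz":0,"rx":0,"ry":0,"rz":0.0883,"claw":1},
    {"dx":0,"dy":0,"dz":0,"rx":0,"ry":0,"rz":0.0883,"claw":1}
  ]
}}

```text
time_s: 34.05
ee_pos: [0.6757, -0.1921, 0.155]
eef_rot: [-3.141, 0.001, 0.361]
force: [0.3, -0.3, -2.0]
grip_width: 0.0096
grip_force: 35.0
```

Emit:
{"method": "step_arm", "body": {
  "plan": [
    {"dx":0,"dy":0,"dz":0,"rx":0,"ry":0,"rz":0.0883,"claw":1},
    {"dx":0,"dy":0,"dz":0,"rx":0,"ry":0,"rz":0.0883,"claw":1},
    {"dx":0,"dy":0,"dz":0,"rx":0,"ry":0,"rz":0.0883,"claw":1},
    {"dx":-0.302,"dy":-0.359,"dz":0,"rx":0,"ry":0,"rz":0,"claw":1},
    {"dx":-0.302,"dy":-0.359,"dz":0,"rx":0,"ry":0,"rz":0,"claw":1},
    {"dx":-0.302,"dy":-0.359,"dz":0,"rx":0,"ry":0,"rz":0,"claw":1},
    {"dx":-0.302,"dy":-0.359,"dz":0,"rx":0,"ry":0,"rz":0,"claw":1},
    {"dx":-0.302,"dy":-0.359,"dz":0,"rx":0,"ry":0,"rz":0,"claw":1},
    {"dx":-0.302,"dy":-0.359,"dz":0,"rx":0,"ry":0,"rz":0,"claw":1},
    {"dx":-0.302,"dy":-0.359,"dz":0,"rx":0,"ry":0,"rz":0,"claw":1}
  ]
}}

```text
time_s: 35.05
ee_pos: [0.4757, 0.0705, 0.1554]
eef_rot: [-3.142, 0.0, -0.05]
force: [0.4, 1.2, -2.2]
grip_width: 0.0097
grip_force: 35.0
```

Emit:
{"method": "step_arm", "body": {
  "plan": [
    {"dx":-0.302,"dy":-0.359,"dz":0,"rx":0,"ry":0,"rz":0,"claw":1},
    {"dx":-0.302,"dy":-0.359,"dz":0,"rx":0,"ry":0,"rz":0,"claw":1},
    {"dx":0,"dy":0,"dz":0.25,"rx":0,"ry":0,"rz":0,"claw":1},
    {"dx":0,"dy":0,"dz":0.25,"rx":0,"ry":0,"rz":0,"claw":1},
    {"dx":0,"dy":0,"dz":0.1,"rx":0,"ry":0,"rz":0,"claw":1},
    {"dx":0,"dy":0,"dz":0,"rx":0,"ry":0,"rz":0,"claw":1},
    {"dx":0,"dy":0,"dz":0,"rx":0,"ry":0,"rz":0,"claw":1}
  ]
}}

```text
time_s: 35.75
ee_pos: [0.421, 0.1439, 0.0962]
eef_rot: [-3.141, -0.001, -0.05]
force: [-0.1, -0.3, -2.3]
grip_width: 0.0099
grip_force: 35.0
```

```bash
python3 - <<'E'
from h import *
st(); go(*OUT[4],.081,YP)
E
```

```text
35.75 [0.421  0.1439 0.0962] [-3.141e+00 -1.000e-03 -5.000e-02] w 0.0099 [-0.1 -0.3 -2.3] j6 1.87
rz tot -0.001 (1 rows of .095)  then dx -0.003 dy 0.001 (1 rows) dz 0.152
```

Emit:
{"method": "step_arm", "body": {
  "plan": [
    {"dx":0,"dy":0,"dz":0.08,"rx":0,"ry":0,"rz":0,"claw":1},
    {"dx":0,"dy":0,"dz":0.05,"rx":0,"ry":0,"rz":0,"claw":1},
    {"dx":0,"dy":0,"dz":0.015,"rx":0,"ry":0,"rz":0,"claw":1},
    {"dx":0,"dy":0,"dz":0,"rx":0,"ry":0,"rz":0,"claw":1},
    {"dx":0,"dy":0,"dz":0,"rx":0,"ry":0,"rz":0,"claw":1}
  ]
}}

```text
time_s: 36.25
ee_pos: [0.4205, 0.144, 0.081]
eef_rot: [-3.142, -0.0, -0.05]
force: [0.0, 0.5, -3.8]
grip_width: 0.0096
grip_force: 35.0
```

Emit:
{"method": "step_arm", "body": {
  "plan": [
    {"dx":0,"dy":0,"dz":0.007,"rx":0,"ry":0,"rz":0,"claw":1},
    {"dx":0,"dy":0,"dz":0.005,"rx":0,"ry":0,"rz":0,"claw":1},
    {"dx":0,"dy":0,"dz":0,"rx":0,"ry":0,"rz":0,"claw":1}
  ]
}}

```text
time_s: 36.55
ee_pos: [0.4207, 0.1441, 0.0808]
eef_rot: [-3.141, -0.001, -0.05]
force: [-6.3, -1.6, 15.8]
grip_width: 0.01
grip_force: 35.0
```

Emit:
{"method": "step_arm", "body": {
  "plan": [
    {"dx":0,"dy":0,"dz":0,"rx":0,"ry":0,"rz":0,"claw":0.75},
    {"dx":0,"dy":0,"dz":0,"rx":0,"ry":0,"rz":0,"claw":0.75},
    {"dx":0,"dy":0,"dz":-0.4,"rx":0,"ry":0,"rz":0,"claw":0.75},
    {"dx":0,"dy":0,"dz":-0.4,"rx":0,"ry":0,"rz":0,"claw":0.75},
    {"dx":0,"dy":0,"dz":-0.3,"rx":0,"ry":0,"rz":0,"claw":0.65},
    {"dx":0.021,"dy":0.452,"dz":0,"rx":0,"ry":0,"rz":0,"claw":0.65},
    {"dx":0.021,"dy":0.452,"dz":0,"rx":0,"ry":0,"rz":0,"claw":0.65},
    {"dx":0.021,"dy":0.452,"dz":0,"rx":0,"ry":0,"rz":0.093,"claw":0.65},
    {"dx":0,"dy":0,"dz":0,"rx":0,"ry":0,"rz":0.093,"claw":0.65},
    {"dx":0,"dy":0,"dz":0,"rx":0,"ry":0,"rz":0.093,"claw":0.65}
  ]
}}

```text
time_s: 37.55
ee_pos: [0.4201, 0.007, 0.1898]
eef_rot: [-3.141, -0.0, -0.497]
force: [-0.2, 0.2, -0.1]
grip_width: 0.0328
grip_force: 0.0
```

```bash
python3 - <<'E'
from h import *
st(); p=viewer.camera("top"); ribs(p); ribs(p,.072,.1); print(bubble(p)); save(p,"t5.png",(210,140,460,300),3)
E
```

```text
37.55 [0.4201 0.007  0.1898] [-3.141 -0.    -0.497] w 0.0328 [-0.2  0.2 -0.1] j6 2.00
rib [340. 151.] mean [ 0.7453 -0.0673] mid [ 0.7446 -0.0672] ang 0.793 len 0.044 wid 0.019
rib [333. 158.] mean [ 0.7222 -0.0465] mid [ 0.7245 -0.0491] ang 0.794 len 0.044 wid 0.024
rib [360. 262.] mean [ 0.4177 -0.1274] mid [ 0.4185 -0.1282] ang 2.365 len 0.045 wid 0.008
rib [253. 238.] mean [0.4744 0.1724] mid [0.4748 0.1733] ang 1.547 len 0.044 wid 0.010
rib [263. 259.] mean [0.4178 0.1427] mid [0.418  0.1433] ang 3.086 len 0.041 wid 0.010
rib [279. 260.] mean [0.4155 0.0998] mid [0.4158 0.0997] ang 3.102 len 0.041 wid 0.009
(array([0.539, 0.138]), array([ 0. , -0.4]), array([ 0.11, -0.13]), np.float64(50.6))
```

View pics/t5.png

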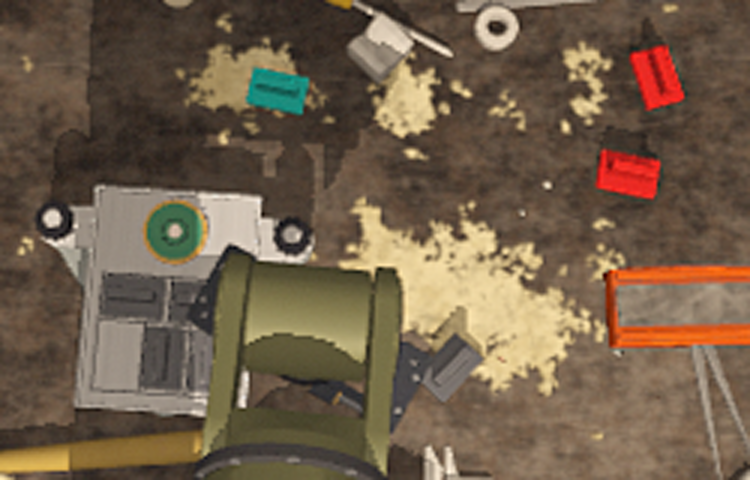

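Emit:
{"method": "step_arm", "body": {
  "plan": [
    {"dx":0,"dy":0,"dz":0,"rx":0,"ry":0,"rz":0.089,"claw":0.65},
    {"dx":0,"dy":0,"dz":0,"rx":0,"ry":0,"rz":0.089,"claw":0.65},
    {"dx":0.313,"dy":0.318,"dz":0,"rx":0,"ry":0,"rz":0,"claw":0.65},
    {"dx":0.313,"dy":0.318,"dz":0,"rx":0,"ry":0,"rz":0,"claw":0.65},
    {"dx":0.313,"dy":0.318,"dz":0,"rx":0,"ry":0,"rz":0,"claw":0.65},
    {"dx":0,"dy":0,"dz":0.4,"rx":0,"ry":0,"rz":0,"claw":0.65},
    {"dx":0,"dy":0,"dz":0.4,"rx":0,"ry":0,"rz":0,"claw":0.65},
    {"dx":0,"dy":0,"dz":0,"rx":0,"ry":0,"rz":0,"claw":0.65},
    {"dx":0,"dy":0,"dz":0,"rx":0,"ry":0,"rz":0,"claw":0.65}
  ]
}}

```text
time_s: 38.5
ee_pos: [0.4216, -0.1254, 0.1106]
eef_rot: [3.141, 0.0, -0.765]
force: [0.1, -0.1, 0.6]
grip_width: 0.0331
grip_force: 0.0
```

```bash
python3 - <<'E'
from h import *
st(); go(.42,-.127,.035,-.777)
E
```

```text
38.5 [ 0.4216 -0.1254  0.1106] [ 3.141  0.    -0.765] w 0.0331 [ 0.1 -0.1  0.6] j6 1.96
rz tot 0.007 (1 rows of .095)  then dx -0.001 dy 0.023 (1 rows) dz 0.756
```

Emit:
{"method": "step_arm", "body": {
  "plan": [
    {"dx":0,"dy":0.023,"dz":0.3,"rx":0,"ry":0,"rz":0.007,"claw":0.65},
    {"dx":0,"dy":0,"dz":0.3,"rx":0,"ry":0,"rz":0,"claw":0.65},
    {"dx":0,"dy":0,"dz":0.15,"rx":0,"ry":0,"rz":0,"claw":0.65},
    {"dx":0,"dy":0,"dz":0,"rx":0,"ry":0,"rz":0,"claw":0.65},
    {"dx":0,"dy":0,"dz":0,"rx":0,"ry":0,"rz":0,"claw":0.65},
    {"dx":0,"dy":0,"dz":0,"rx":0,"ry":0,"rz":0,"claw":1},
    {"dx":0,"dy":0,"dz":0,"rx":0,"ry":0,"rz":0,"claw":1},
    {"dx":0,"dy":0,"dz":0,"rx":0,"ry":0,"rz":0,"claw":1},
    {"dx":0,"dy":0,"dz":0,"rx":0,"ry":0,"rz":0,"claw":1}
  ]
}}

```text
time_s: 39.4
ee_pos: [0.42, -0.1274, 0.0353]
eef_rot: [-3.141, -0.001, -0.779]
force: [-1.8, 0.3, 7.3]
grip_width: 0.0096
grip_force: 35.0
```

```bash
python3 - <<'E'
from h import *
st(); go(*OUT[3],None,YP)
E
```

```text
39.4 [ 0.42   -0.1274  0.0353] [-3.141e+00 -1.000e-03 -7.790e-01] w 0.0096 [-1.8  0.3  7.3] j6 1.97
rz tot -0.464 (5 rows of .095)  then dx -0.126 dy -3.148 (7 rows)
```

Emit:
{"method": "step_arm", "body": {
  "plan": [
    {"dx":0,"dy":0,"dz":-0.2,"rx":0,"ry":0,"rz":0,"claw":1},
    {"dx":0,"dy":0,"dz":-0.35,"rx":0,"ry":0,"rz":0,"claw":1},
    {"dx":0,"dy":0,"dz":-0.35,"rx":0,"ry":0,"rz":-0.0928,"claw":1},
    {"dx":0,"dy":0,"dz":-0.3,"rx":0,"ry":0,"rz":-0.0928,"claw":1},
    {"dx":0,"dy":0,"dz":0,"rx":0,"ry":0,"rz":-0.0928,"claw":1},
    {"dx":0,"dy":0,"dz":0,"rx":0,"ry":0,"rz":-0.0928,"claw":1},
    {"dx":0,"dy":0,"dz":0,"rx":0,"ry":0,"rz":-0.0928,"claw":1}
  ]
}}

```text
time_s: 40.1
ee_pos: [0.4195, -0.1272, 0.1548]
eef_rot: [-3.142, 0.0, -0.044]
force: [0.5, 0.1, -2.4]
grip_width: 0.0101
grip_force: 35.0
```

Emit:
{"method": "step_arm", "body": {
  "plan": [
    {"dx":-0.018,"dy":-0.45,"dz":0,"rx":0,"ry":0,"rz":0,"claw":1},
    {"dx":-0.018,"dy":-0.45,"dz":0,"rx":0,"ry":0,"rz":0,"claw":1},
    {"dx":-0.018,"dy":-0.45,"dz":0,"rx":0,"ry":0,"rz":0,"claw":1},
    {"dx":-0.018,"dy":-0.45,"dz":0,"rx":0,"ry":0,"rz":0,"claw":1},
    {"dx":-0.018,"dy":-0.45,"dz":0,"rx":0,"ry":0,"rz":0,"claw":1},
    {"dx":-0.018,"dy":-0.45,"dz":0,"rx":0,"ry":0,"rz":0,"claw":1},
    {"dx":-0.018,"dy":-0.45,"dz":0,"rx":0,"ry":0,"rz":0,"claw":1},
    {"dx":0,"dy":0,"dz":0.3,"rx":0,"ry":0,"rz":0,"claw":1},
    {"dx":0,"dy":0,"dz":0.25,"rx":0,"ry":0,"rz":0,"claw":1},
    {"dx":0,"dy":0,"dz":0,"rx":0,"ry":0,"rz":0,"claw":1}
  ]
}}

```text
time_s: 41.1
ee_pos: [0.421, 0.1877, 0.0971]
eef_rot: [3.139, 0.005, -0.049]
force: [-1.0, -0.1, -1.6]
grip_width: 0.0099
grip_force: 35.0
```

```bash
python3 - <<'E'
from h import *
st(); go(*OUT[3],.081,YP)
E
```

```text
41.1 [0.421  0.1877 0.0971] [ 3.139  0.005 -0.049] w 0.0099 [-1.  -0.1 -1.6] j6 1.96
rz tot 0.000 (1 rows of .095)  then dx 0.019 dy -0.001 (1 rows) dz 0.161
```

Emit:
{"method": "step_arm", "body": {
  "plan": [
    {"dx":0.005,"dy":0,"dz":0.08,"rx":0,"ry":0,"rz":0,"claw":1},
    {"dx":0,"dy":0,"dz":0.04,"rx":0,"ry":0,"rz":0,"claw":1},
    {"dx":0,"dy":0,"dz":0,"rx":0,"ry":0,"rz":0,"claw":1},
    {"dx":0,"dy":0,"dz":0,"rx":0,"ry":0,"rz":0,"claw":1},
    {"dx":0,"dy":0,"dz":0,"rx":0,"ry":0,"rz":0,"claw":1}
  ]
}}

```text
time_s: 41.6
ee_pos: [0.4236, 0.188, 0.0883]
eef_rot: [-3.141, -0.001, -0.05]
force: [0.2, 0.8, -1.8]
grip_width: 0.0096
grip_force: 35.0
```

Emit:
{"method": "step_arm", "body": {
  "plan": [
    {"dx":-0.006,"dy":0.003,"dz":0.06,"rx":0,"ry":0,"rz":0,"claw":1},
    {"dx":0,"dy":0,"dz":0.015,"rx":0,"ry":0,"rz":0,"claw":1},
    {"dx":0,"dy":0,"dz":0,"rx":0,"ry":0,"rz":0,"claw":1},
    {"dx":0,"dy":0,"dz":0,"rx":0,"ry":0,"rz":0,"claw":1}
  ]
}}

```text
time_s: 42.0
ee_pos: [0.4227, 0.1877, 0.0802]
eef_rot: [3.142, 0.0, -0.05]
force: [-0.6, 0.0, -1.0]
grip_width: 0.0098
grip_force: 35.0
```

Emit:
{"method": "step_arm", "body": {
  "plan": [
    {"dx":0,"dy":0,"dz":0.008,"rx":0,"ry":0,"rz":0,"claw":1},
    {"dx":0,"dy":0,"dz":0,"rx":0,"ry":0,"rz":0,"claw":1},
    {"dx":0,"dy":0,"dz":0,"rx":0,"ry":0,"rz":0,"claw":1}
  ]
}}

```text
time_s: 42.3
ee_pos: [0.4227, 0.1877, 0.0801]
eef_rot: [-3.142, -0.0, -0.05]
force: [-6.5, -1.7, 11.4]
grip_width: 0.0099
grip_force: 35.0
```

Emit:
{"method": "step_arm", "body": {
  "plan": [
    {"dx":0,"dy":0,"dz":0,"rx":0,"ry":0,"rz":0,"claw":0.75},
    {"dx":0,"dy":0,"dz":0,"rx":0,"ry":0,"rz":0,"claw":0.75},
    {"dx":0,"dy":0,"dz":-0.4,"rx":0,"ry":0,"rz":0,"claw":0.75},
    {"dx":0,"dy":0,"dz":-0.4,"rx":0,"ry":0,"rz":0,"claw":0.75},
    {"dx":0,"dy":0,"dz":-0.3,"rx":0,"ry":0,"rz":0,"claw":0.65}
  ]
}}

```text
time_s: 42.8
ee_pos: [0.423, 0.1878, 0.1916]
eef_rot: [-3.141, -0.001, -0.05]
force: [0.2, 0.2, -0.2]
grip_width: 0.0285
grip_force: 0.0
```

Emit:
{"method": "step_arm", "body": {
  "plan": [
    {"dx":0.063,"dy":0.48,"dz":0,"rx":0,"ry":0,"rz":0,"claw":0.65},
    {"dx":0.063,"dy":0.48,"dz":0,"rx":0,"ry":0,"rz":0,"claw":0.65},
    {"dx":0.063,"dy":0.48,"dz":0,"rx":0,"ry":0,"rz":0,"claw":0.65},
    {"dx":0.063,"dy":0.48,"dz":0,"rx":0,"ry":0,"rz":0,"claw":0.65},
    {"dx":0.063,"dy":0.48,"dz":0,"rx":0,"ry":0,"rz":0,"claw":0.65},
    {"dx":0.063,"dy":0.48,"dz":0,"rx":0,"ry":0,"rz":0,"claw":0.65},
    {"dx":0.063,"dy":0.48,"dz":0,"rx":0,"ry":0,"rz":0,"claw":0.65},
    {"dx":0,"dy":0,"dz":0,"rx":0,"ry":0,"rz":0,"claw":0.65},
    {"dx":0,"dy":0,"dz":0,"rx":0,"ry":0,"rz":0,"claw":0.65}
  ]
}}

```text
time_s: 43.7
ee_pos: [0.4499, -0.1507, 0.1891]
eef_rot: [-3.141, 0.0, -0.052]
force: [-0.8, 0.4, 0.1]
grip_width: 0.0331
grip_force: 0.0
```

```bash
python3 - <<'E'
from h import *
st(); p=viewer.camera("top"); ribs(p); ribs(p,.072,.1); print(bubble(p)); pl(p,"r6.png")
print({k:np.round(np.subtract(v,(.0017,.001)),4).tolist() for k,v in OUT.items()})
E
```

```text
43.7 [ 0.4499 -0.1507  0.1891] [-3.141  0.    -0.052] w 0.0331 [-0.8  0.4  0.1] j6 1.22
rib [340. 151.] mean [ 0.745  -0.0671] mid [ 0.7438 -0.0662] ang 0.803 len 0.044 wid 0.021
rib [333. 158.] mean [ 0.7224 -0.0455] mid [ 0.7232 -0.0468] ang 0.784 len 0.044 wid 0.020
rib [253. 238.] mean [0.4744 0.1726] mid [0.4749 0.1737] ang 1.542 len 0.045 wid 0.011
rib [279. 244.] mean [0.4597 0.1014] mid [0.46   0.1019] ang 1.422 len 0.043 wid 0.010
rib [247. 257.] mean [0.4204 0.186 ] mid [0.4211 0.1863] ang 3.109 len 0.044 wid 0.011
rib [263. 259.] mean [0.4171 0.1423] mid [0.417  0.1428] ang 3.041 len 0.044 wid 0.011
rib [279. 261.] mean [0.4109 0.0983] mid [0.4109 0.0988] ang 2.991 len 0.042 wid 0.010
(array([0.539 , 0.1381]), array([-0. , -0.5]), array([ 0.16, -0.15]), np.float64(50.5))
{1: [0.4756, 0.1731], 2: [0.4723, 0.1071], 3: [0.4212, 0.1867], 4: [0.419, 0.1428], 5: [0.4169, 0.0989]}
```

View pics/r6.png

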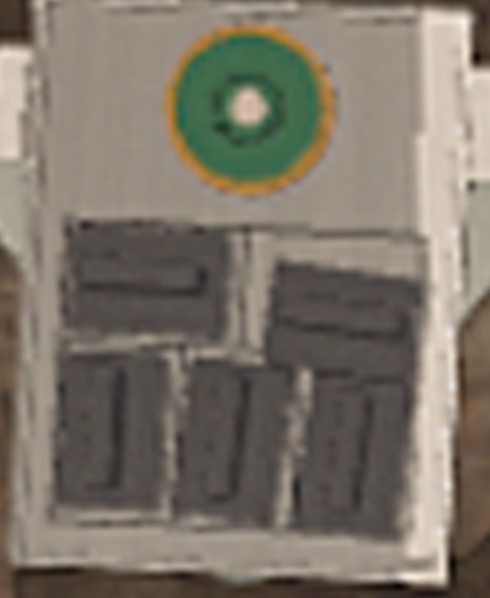

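The weight in outline 2 was knocked: its rib is now at picture (340,322), about 12 mm off and turned. It also pushed the front right weight, and slightly the middle one. The left two are fine and the bubble is centred. I'll re-seat all three.

Emit:
{"method": "step_arm", "body": {
  "plan": [
    {"dx":0,"dy":0,"dz":0,"rx":0,"ry":0,"rz":-0.0938,"claw":0.65},
    {"dx":0,"dy":0,"dz":0,"rx":0,"ry":0,"rz":-0.0938,"claw":0.65},
    {"dx":0,"dy":0,"dz":0,"rx":0,"ry":0,"rz":-0.0938,"claw":0.65},
    {"dx":0,"dy":0,"dz":0,"rx":0,"ry":0,"rz":-0.0938,"claw":0.65},
    {"dx":0,"dy":0,"dz":0,"rx":0,"ry":0,"rz":-0.0938,"claw":0.65},
    {"dx":0,"dy":0,"dz":0,"rx":0,"ry":0,"rz":-0.0938,"claw":0.65},
    {"dx":0,"dy":0,"dz":0,"rx":0,"ry":0,"rz":-0.0938,"claw":0.65},
    {"dx":0,"dy":0,"dz":0,"rx":0,"ry":0,"rz":-0.0938,"claw":0.65},
    {"dx":0,"dy":0,"dz":0,"rx":0,"ry":0,"rz":-0.0938,"claw":0.65},
    {"dx":0,"dy":0,"dz":0,"rx":0,"ry":0,"rz":-0.0938,"claw":0.65}
  ]
}}

```text
time_s: 44.75
ee_pos: [0.4502, -0.1485, 0.1895]
eef_rot: [3.141, -0.0, 1.432]
force: [-0.1, 0.7, 0.0]
grip_width: 0.0327
grip_force: 0.0
```

```bash
python3 - <<'E'
from h import *
st(); go(.4617,.1029,.0815,1.422)
E
```

```text
44.75 [ 0.4502 -0.1485  0.1895] [ 3.141 -0.     1.432] w 0.0327 [-0.1  0.7  0. ] j6 -0.26
rz tot 0.006 (1 rows of .095)  then dx 2.503 dy -0.259 (6 rows) dz 1.080
```

Emit:
{"method": "step_arm", "body": {
  "plan": [
    {"dx":0.417,"dy":-0.043,"dz":0,"rx":0,"ry":0,"rz":0.006,"claw":0.81},
    {"dx":0.417,"dy":-0.043,"dz":0,"rx":0,"ry":0,"rz":0,"claw":0.81},
    {"dx":0.417,"dy":-0.043,"dz":0,"rx":0,"ry":0,"rz":0,"claw":0.81},
    {"dx":0.417,"dy":-0.043,"dz":0,"rx":0,"ry":0,"rz":0,"claw":0.81},
    {"dx":0.417,"dy":-0.043,"dz":0,"rx":0,"ry":0,"rz":0,"claw":0.81},
    {"dx":0.417,"dy":-0.043,"dz":0,"rx":0,"ry":0,"rz":0,"claw":0.81},
    {"dx":0,"dy":0,"dz":0.3,"rx":0,"ry":0,"rz":0,"claw":0.81},
    {"dx":0,"dy":0,"dz":0.3,"rx":0,"ry":0,"rz":0,"claw":0.81},
    {"dx":0,"dy":0,"dz":0,"rx":0,"ry":0,"rz":0,"claw":0.81},
    {"dx":0,"dy":0,"dz":0,"rx":0,"ry":0,"rz":0,"claw":0.81}
  ]
}}

```text
time_s: 45.75
ee_pos: [0.463, 0.1019, 0.1302]
eef_rot: [-3.141, -0.0, 1.416]
force: [-0.6, -1.0, 0.3]
grip_width: 0.018
grip_force: 0.0
```

```bash
python3 - <<'E'
from h import *
st(); go(.4620,.1029,.0815,1.422)
E
```

```text
45.75 [0.463  0.1019 0.1302] [-3.141 -0.     1.416] w 0.0180 [-0.6 -1.   0.3] j6 0.29
rz tot -0.004 (1 rows of .095)  then dx 0.008 dy -0.011 (1 rows) dz 0.487
```

Emit:
{"method": "step_arm", "body": {
  "plan": [
    {"dx":0.008,"dy":-0.01,"dz":0.2,"rx":0,"ry":0,"rz":-0.004,"claw":0.81},
    {"dx":0,"dy":0,"dz":0.17,"rx":0,"ry":0,"rz":0,"claw":0.81},
    {"dx":0,"dy":0,"dz":0.1,"rx":0,"ry":0,"rz":0,"claw":0.81},
    {"dx":0,"dy":0,"dz":0,"rx":0,"ry":0,"rz":0,"claw":0.81},
    {"dx":0,"dy":0,"dz":0,"rx":0,"ry":0,"rz":0,"claw":0.81},
    {"dx":0,"dy":0,"dz":0,"rx":0,"ry":0,"rz":0,"claw":1},
    {"dx":0,"dy":0,"dz":0,"rx":0,"ry":0,"rz":0,"claw":1},
    {"dx":0,"dy":0,"dz":0,"rx":0,"ry":0,"rz":0,"claw":1}
  ]
}}

```text
time_s: 46.55
ee_pos: [0.4628, 0.1021, 0.0834]
eef_rot: [3.14, -0.0, 1.421]
force: [-0.7, -0.2, 5.9]
grip_width: 0.0098
grip_force: 35.0
```

Emit:
{"method": "step_arm", "body": {
  "plan": [
    {"dx":0,"dy":0,"dz":-0.1,"rx":0,"ry":0,"rz":0,"claw":1},
    {"dx":0,"dy":0,"dz":-0.1,"rx":0,"ry":0,"rz":0,"claw":1},
    {"dx":0,"dy":0,"dz":0,"rx":0,"ry":0,"rz":0,"claw":1}
  ]
}}

```text
time_s: 46.85
ee_pos: [0.463, 0.1021, 0.1041]
eef_rot: [3.139, -0.001, 1.421]
force: [0.5, -0.2, -3.1]
grip_width: 0.0102
grip_force: 35.0
```

```bash
python3 - <<'E'
from h import *
st(); go(*OUT[2],.0815,YP+np.pi/2)
E
```

```text
46.85 [0.463  0.1021 0.1041] [ 3.139e+00 -1.000e-03  1.421e+00] w 0.0102 [ 0.5 -0.2 -3.1] j6 0.29
rz tot -0.064 (1 rows of .095)  then dx 0.065 dy 0.107 (1 rows) dz 0.226
```

Emit:
{"method": "step_arm", "body": {
  "plan": [
    {"dx":0,"dy":0,"dz":0,"rx":0,"ry":0,"rz":-0.064,"claw":1},
    {"dx":0.057,"dy":0.107,"dz":0,"rx":0,"ry":0,"rz":0,"claw":1},
    {"dx":0,"dy":0,"dz":0.15,"rx":0,"ry":0,"rz":0,"claw":1},
    {"dx":0,"dy":0,"dz":0,"rx":0,"ry":0,"rz":0,"claw":1},
    {"dx":0,"dy":0,"dz":0,"rx":0,"ry":0,"rz":0,"claw":1}
  ]
}}

```text
time_s: 47.35
ee_pos: [0.473, 0.1072, 0.0875]
eef_rot: [-3.141, 0.0, 1.521]
force: [0.0, -0.0, -3.0]
grip_width: 0.0098
grip_force: 35.0
```

```bash
python3 - <<'E'
from h import *
st(); go(OUT[2][0],OUT[2][1]-.0008,.083,YP+np.pi/2)
E
```

```text
47.35 [0.473  0.1072 0.0875] [-3.141  0.     1.521] w 0.0098 [ 0. -0. -3.] j6 0.20
rz tot -0.000 (1 rows of .095)  then dx 0.002 dy 0.010 (1 rows) dz 0.045
```

Emit:
{"method": "step_arm", "body": {
  "plan": [
    {"dx":0.002,"dy":0.01,"dz":0.03,"rx":0,"ry":0,"rz":0,"claw":1},
    {"dx":0,"dy":0,"dz":0.015,"rx":0,"ry":0,"rz":0,"claw":1},
    {"dx":0,"dy":0,"dz":0.005,"rx":0,"ry":0,"rz":0,"claw":1},
    {"dx":0,"dy":0,"dz":0,"rx":0,"ry":0,"rz":0,"claw":1}
  ]
}}

```text
time_s: 47.75
ee_pos: [0.4746, 0.1074, 0.0834]
eef_rot: [3.141, -0.0, 1.521]
force: [-3.1, -1.7, 5.9]
grip_width: 0.0095
grip_force: 35.0
```

Emit:
{"method": "step_arm", "body": {
  "plan": [
    {"dx":0,"dy":0,"dz":0,"rx":0,"ry":0,"rz":0,"claw":0.78},
    {"dx":0,"dy":0,"dz":0,"rx":0,"ry":0,"rz":0,"claw":0.78},
    {"dx":0,"dy":0,"dz":-0.3,"rx":0,"ry":0,"rz":0,"claw":0.78},
    {"dx":0,"dy":0,"dz":-0.4,"rx":0,"ry":0,"rz":0,"claw":0.78},
    {"dx":0,"dy":0,"dz":0,"rx":0,"ry":0,"rz":0.0887,"claw":0.78},
    {"dx":0,"dy":0,"dz":0,"rx":0,"ry":0,"rz":0.0887,"claw":0.78},
    {"dx":0,"dy":0,"dz":0,"rx":0,"ry":0,"rz":0.0887,"claw":0.78},
    {"dx":0,"dy":0,"dz":0,"rx":0,"ry":0,"rz":0.0887,"claw":0.78},
    {"dx":0,"dy":0,"dz":0,"rx":0,"ry":0,"rz":0.0887,"claw":0.78},
    {"dx":0,"dy":0,"dz":0,"rx":0,"ry":0,"rz":0.0887,"claw":0.78}
  ]
}}

```text
time_s: 48.75
ee_pos: [0.4743, 0.1074, 0.1525]
eef_rot: [3.141, -0.0, 0.679]
force: [-1.1, -0.2, -0.3]
grip_width: 0.0207
grip_force: 0.0
```

Emit:
{"method": "step_arm", "body": {
  "plan": [
    {"dx":0,"dy":0,"dz":0,"rx":0,"ry":0,"rz":0.0887,"claw":0.78},
    {"dx":0,"dy":0,"dz":0,"rx":0,"ry":0,"rz":0.0887,"claw":0.78},
    {"dx":0,"dy":0,"dz":0,"rx":0,"ry":0,"rz":0.0887,"claw":0.78},
    {"dx":0,"dy":0,"dz":0,"rx":0,"ry":0,"rz":0.0887,"claw":0.78},
    {"dx":0,"dy":0,"dz":0,"rx":0,"ry":0,"rz":0.0887,"claw":0.78},
    {"dx":0,"dy":0,"dz":0,"rx":0,"ry":0,"rz":0.0887,"claw":0.78},
    {"dx":0,"dy":0,"dz":0,"rx":0,"ry":0,"rz":0,"claw":0.78}
  ]
}}

```text
time_s: 49.45
ee_pos: [0.4744, 0.1074, 0.1525]
eef_rot: [-3.142, -0.0, -0.153]
force: [0.3, -0.3, 0.3]
grip_width: 0.0204
grip_force: 0.0
```

```bash
python3 - <<'E'
from h import *
st(); go(.4126,.0998,.0815,-.151)
E
```

```text
49.45 [0.4744 0.1074 0.1525] [-3.142 -0.    -0.153] w 0.0204 [ 0.3 -0.3  0.3] j6 1.87
rz tot -0.001 (1 rows of .095)  then dx -0.599 dy 0.168 (2 rows) dz 0.710
```

Emit:
{"method": "step_arm", "body": {
  "plan": [
    {"dx":-0.3,"dy":0.084,"dz":0,"rx":0,"ry":0,"rz":0,"claw":0.78},
    {"dx":-0.3,"dy":0.084,"dz":0,"rx":0,"ry":0,"rz":0,"claw":0.78},
    {"dx":0,"dy":0,"dz":0.25,"rx":0,"ry":0,"rz":0,"claw":0.78},
    {"dx":0,"dy":0,"dz":0,"rx":0,"ry":0,"rz":0,"claw":0.78},
    {"dx":0,"dy":0,"dz":0,"rx":0,"ry":0,"rz":0,"claw":0.78}
  ]
}}

```text
time_s: 49.95
ee_pos: [0.4128, 0.0998, 0.1278]
eef_rot: [3.141, 0.0, -0.148]
force: [0.3, 0.4, -0.1]
grip_width: 0.0206
grip_force: 0.0
```

```bash
python3 - <<'E'
from h import *
st(); go(.4126,.0998,.0815,-.151)
E
```

```text
49.95 [0.4128 0.0998 0.1278] [ 3.141  0.    -0.148] w 0.0206 [ 0.3  0.4 -0.1] j6 1.87
rz tot 0.002 (1 rows of .095)  then dx -0.002 dy 0.000 (1 rows) dz 0.463
```

Emit:
{"method": "step_arm", "body": {
  "plan": [
    {"dx":0,"dy":0,"dz":0.2,"rx":0,"ry":0,"rz":0,"claw":0.78},
    {"dx":0,"dy":0,"dz":0.15,"rx":0,"ry":0,"rz":0,"claw":0.78},
    {"dx":0,"dy":0,"dz":0.1,"rx":0,"ry":0,"rz":0,"claw":0.78},
    {"dx":0,"dy":0,"dz":0,"rx":0,"ry":0,"rz":0,"claw":0.78},
    {"dx":0,"dy":0,"dz":0,"rx":0,"ry":0,"rz":0,"claw":1},
    {"dx":0,"dy":0,"dz":0,"rx":0,"ry":0,"rz":0,"claw":1},
    {"dx":0,"dy":0,"dz":0,"rx":0,"ry":0,"rz":0,"claw":1},
    {"dx":0,"dy":0,"dz":-0.1,"rx":0,"ry":0,"rz":0,"claw":1},
    {"dx":0,"dy":0,"dz":-0.1,"rx":0,"ry":0,"rz":0,"claw":1},
    {"dx":0,"dy":0,"dz":0,"rx":0,"ry":0,"rz":0,"claw":1}
  ]
}}

```text
time_s: 50.95
ee_pos: [0.4132, 0.0999, 0.1041]
eef_rot: [-3.141, -0.002, -0.151]
force: [0.1, -0.0, -2.5]
grip_width: 0.0095
grip_force: 35.0
```

```bash
python3 - <<'E'
from h import *
st(); go(*OUT[5],.083,YP)
E
```

```text
50.95 [0.4132 0.0999 0.1041] [-3.141e+00 -2.000e-03 -1.510e-01] w 0.0095 [ 0.1 -0.  -2.5] j6 1.87
rz tot -0.065 (1 rows of .095)  then dx 0.054 dy -0.003 (1 rows) dz 0.211
```

Emit:
{"method": "step_arm", "body": {
  "plan": [
    {"dx":0,"dy":0,"dz":0,"rx":0,"ry":0,"rz":-0.065,"claw":1},
    {"dx":0.054,"dy":0,"dz":0,"rx":0,"ry":0,"rz":0,"claw":1},
    {"dx":0,"dy":0,"dz":0.15,"rx":0,"ry":0,"rz":0,"claw":1},
    {"dx":0,"dy":0,"dz":0,"rx":0,"ry":0,"rz":0,"claw":1},
    {"dx":0,"dy":0,"dz":0,"rx":0,"ry":0,"rz":0,"claw":1}
  ]
}}

```text
time_s: 51.45
ee_pos: [0.4179, 0.0995, 0.0875]
eef_rot: [3.141, 0.001, -0.05]
force: [0.1, -0.1, -2.2]
grip_width: 0.0096
grip_force: 35.0
```

```bash
python3 - <<'E'
from h import *
st(); go(*OUT[5],.083,YP)
E
```

```text
51.45 [0.4179 0.0995 0.0875] [ 3.141e+00  1.000e-03 -5.000e-02] w 0.0096 [ 0.1 -0.1 -2.2] j6 1.77
rz tot -0.001 (1 rows of .095)  then dx 0.007 dy -0.005 (1 rows) dz 0.045
```

Emit:
{"method": "step_arm", "body": {
  "plan": [
    {"dx":0.007,"dy":-0.005,"dz":0.03,"rx":0,"ry":0,"rz":0,"claw":1},
    {"dx":0,"dy":0,"dz":0.015,"rx":0,"ry":0,"rz":0,"claw":1},
    {"dx":0,"dy":0,"dz":0.007,"rx":0,"ry":0,"rz":0,"claw":1},
    {"dx":0,"dy":0,"dz":0,"rx":0,"ry":0,"rz":0,"claw":1}
  ]
}}

```text
time_s: 51.85
ee_pos: [0.4189, 0.1001, 0.0832]
eef_rot: [-3.141, -0.001, -0.049]
force: [-5.1, -0.4, 10.0]
grip_width: 0.0096
grip_force: 35.0
```

Emit:
{"method": "step_arm", "body": {
  "plan": [
    {"dx":0,"dy":0,"dz":0,"rx":0,"ry":0,"rz":0,"claw":0.78},
    {"dx":0,"dy":0,"dz":0,"rx":0,"ry":0,"rz":0,"claw":0.78},
    {"dx":0,"dy":0,"dz":-0.3,"rx":0,"ry":0,"rz":0,"claw":0.78},
    {"dx":0,"dy":0,"dz":-0.2,"rx":0,"ry":0,"rz":0,"claw":0.78},
    {"dx":-0.01,"dy":-0.22,"dz":0,"rx":0,"ry":0,"rz":0,"claw":0.78},
    {"dx":-0.01,"dy":-0.22,"dz":0,"rx":0,"ry":0,"rz":0,"claw":0.78},
    {"dx":0,"dy":0,"dz":0,"rx":0,"ry":0,"rz":0.033,"claw":0.78},
    {"dx":0,"dy":0,"dz":0,"rx":0,"ry":0,"rz":0,"claw":0.78},
    {"dx":0,"dy":0,"dz":0,"rx":0,"ry":0,"rz":0,"claw":0.78}
  ]
}}

```text
time_s: 52.75
ee_pos: [0.4187, 0.1439, 0.1322]
eef_rot: [3.142, 0.0, -0.099]
force: [-0.1, 0.6, 0.0]
grip_width: 0.0205
grip_force: 0.0
```

```bash
python3 - <<'E'
from h import *
st(); go(.4187,.1438,.082,-.1)
E
```

```text
52.75 [0.4187 0.1439 0.1322] [ 3.142  0.    -0.099] w 0.0205 [-0.1  0.6  0. ] j6 1.92
rz tot 0.000 (1 rows of .095)  then dx -0.000 dy 0.001 (1 rows) dz 0.502
```

Emit:
{"method": "step_arm", "body": {
  "plan": [
    {"dx":0,"dy":0,"dz":0.2,"rx":0,"ry":0,"rz":0,"claw":0.78},
    {"dx":0,"dy":0,"dz":0.2,"rx":0,"ry":0,"rz":0,"claw":0.78},
    {"dx":0,"dy":0,"dz":0.1,"rx":0,"ry":0,"rz":0,"claw":0.78},
    {"dx":0,"dy":0,"dz":0,"rx":0,"ry":0,"rz":0,"claw":0.78},
    {"dx":0,"dy":0,"dz":0,"rx":0,"ry":0,"rz":0,"claw":1},
    {"dx":0,"dy":0,"dz":0,"rx":0,"ry":0,"rz":0,"claw":1},
    {"dx":0,"dy":0,"dz":0,"rx":0,"ry":0,"rz":0,"claw":1},
    {"dx":0,"dy":0,"dz":-0.1,"rx":0,"ry":0,"rz":0,"claw":1},
    {"dx":0,"dy":0,"dz":-0.1,"rx":0,"ry":0,"rz":0,"claw":1},
    {"dx":0,"dy":0,"dz":0,"rx":0,"ry":0,"rz":0,"claw":1}
  ]
}}

```text
time_s: 53.75
ee_pos: [0.4194, 0.1442, 0.1039]
eef_rot: [-3.141, -0.002, -0.101]
force: [-0.9, -0.2, -2.4]
grip_width: 0.0095
grip_force: 35.0
```

```bash
python3 - <<'E'
from h import *
st(); go(*OUT[4],.083,YP)
E
```

```text
53.75 [0.4194 0.1442 0.1039] [-3.141e+00 -2.000e-03 -1.010e-01] w 0.0095 [-0.9 -0.2 -2.4] j6 1.92
rz tot -0.033 (1 rows of .095)  then dx 0.013 dy 0.004 (1 rows) dz 0.209
```

Emit:
{"method": "step_arm", "body": {
  "plan": [
    {"dx":0,"dy":0,"dz":0,"rx":0,"ry":0,"rz":-0.033,"claw":1},
    {"dx":0.015,"dy":0.004,"dz":0,"rx":0,"ry":0,"rz":0,"claw":1},
    {"dx":0,"dy":0,"dz":0.15,"rx":0,"ry":0,"rz":0,"claw":1},
    {"dx":0,"dy":0,"dz":0,"rx":0,"ry":0,"rz":0,"claw":1},
    {"dx":0,"dy":0,"dz":0,"rx":0,"ry":0,"rz":0,"claw":1}
  ]
}}

```text
time_s: 54.25
ee_pos: [0.4201, 0.1435, 0.0873]
eef_rot: [3.141, 0.001, -0.05]
force: [0.2, 0.2, -2.2]
grip_width: 0.0097
grip_force: 35.0
```

```bash
python3 - <<'E'
from h import *
st(); go(*OUT[4],.083,YP)
E
```

```text
54.25 [0.4201 0.1435 0.0873] [ 3.141e+00  1.000e-03 -5.000e-02] w 0.0097 [ 0.2  0.2 -2.2] j6 1.87
rz tot -0.000 (1 rows of .095)  then dx 0.006 dy -0.003 (1 rows) dz 0.043
```

Emit:
{"method": "step_arm", "body": {
  "plan": [
    {"dx":0.006,"dy":-0.003,"dz":0.03,"rx":0,"ry":0,"rz":0,"claw":1},
    {"dx":0,"dy":0,"dz":0.015,"rx":0,"ry":0,"rz":0,"claw":1},
    {"dx":0,"dy":0,"dz":0.005,"rx":0,"ry":0,"rz":0,"claw":1},
    {"dx":0,"dy":0,"dz":0,"rx":0,"ry":0,"rz":0,"claw":1}
  ]
}}

```text
time_s: 54.65
ee_pos: [0.4211, 0.1439, 0.083]
eef_rot: [-3.141, -0.001, -0.049]
force: [-2.0, -1.2, 7.5]
grip_width: 0.01
grip_force: 35.0
```

Release, rise, and move clear (to about y = -0.15).

Emit:
{"method": "step_arm", "body": {
  "plan": [
    {"dx":0,"dy":0,"dz":0,"rx":0,"ry":0,"rz":0,"claw":0.78},
    {"dx":0,"dy":0,"dz":0,"rx":0,"ry":0,"rz":0,"claw":0.78},
    {"dx":0,"dy":0,"dz":-0.3,"rx":0,"ry":0,"rz":0,"claw":0.78},
    {"dx":0,"dy":0,"dz":-0.4,"rx":0,"ry":0,"rz":0,"claw":0.78},
    {"dx":0,"dy":0,"dz":-0.4,"rx":0,"ry":0,"rz":0,"claw":0.78}
  ]
}}

```text
time_s: 55.15
ee_pos: [0.4205, 0.1437, 0.1936]
eef_rot: [3.141, 0.001, -0.049]
force: [1.3, 0.2, -0.6]
grip_width: 0.0209
grip_force: 0.0
```

Emit:
{"method": "step_arm", "body": {
  "plan": [
    {"dx":0.06,"dy":0.48,"dz":0,"rx":0,"ry":0,"rz":0,"claw":0.65},
    {"dx":0.06,"dy":0.48,"dz":0,"rx":0,"ry":0,"rz":0,"claw":0.65},
    {"dx":0.06,"dy":0.48,"dz":0,"rx":0,"ry":0,"rz":0,"claw":0.65},
    {"dx":0.06,"dy":0.48,"dz":0,"rx":0,"ry":0,"rz":0,"claw":0.65},
    {"dx":0.06,"dy":0.48,"dz":0,"rx":0,"ry":0,"rz":0,"claw":0.65},
    {"dx":0.06,"dy":0.48,"dz":0,"rx":0,"ry":0,"rz":0,"claw":0.65},
    {"dx":0,"dy":0,"dz":0,"rx":0,"ry":0,"rz":0,"claw":0.65},
    {"dx":0,"dy":0,"dz":0,"rx":0,"ry":0,"rz":0,"claw":0.65},
    {"dx":0,"dy":0,"dz":0,"rx":0,"ry":0,"rz":0,"claw":0.65}
  ]
}}

```text
time_s: 56.05
ee_pos: [0.4427, -0.1448, 0.1922]
eef_rot: [-3.141, 0.0, -0.048]
force: [-1.0, 0.1, 0.3]
grip_width: 0.033
grip_force: 0.0
```

```bash
python3 - <<'E'
from h import *
st(); p=viewer.camera("top"); ribs(p,.072,.1); print(bubble(p)); pl(p,"r7.png")
E
```

```text
56.05 [ 0.4427 -0.1448  0.1922] [-3.141  0.    -0.048] w 0.0330 [-1.   0.1  0.3] j6 1.22
rib [253. 238.] mean [0.4744 0.1725] mid [0.4748 0.1733] ang 1.542 len 0.044 wid 0.010
rib [277. 239.] mean [0.4719 0.1055] mid [0.4724 0.1053] ang 1.508 len 0.042 wid 0.010
rib [247. 257.] mean [0.4204 0.1861] mid [0.421  0.1866] ang 3.114 len 0.044 wid 0.011
rib [263. 258.] mean [0.4184 0.1426] mid [0.4194 0.1431] ang 3.107 len 0.044 wid 0.011
rib [279. 260.] mean [0.416  0.0988] mid [0.4162 0.0991] ang 3.082 len 0.041 wid 0.010
(array([0.539 , 0.1381]), array([-0. , -0.5]), array([ 0.15, -0.15]), np.float64(50.5))
```

View pics/r7.png

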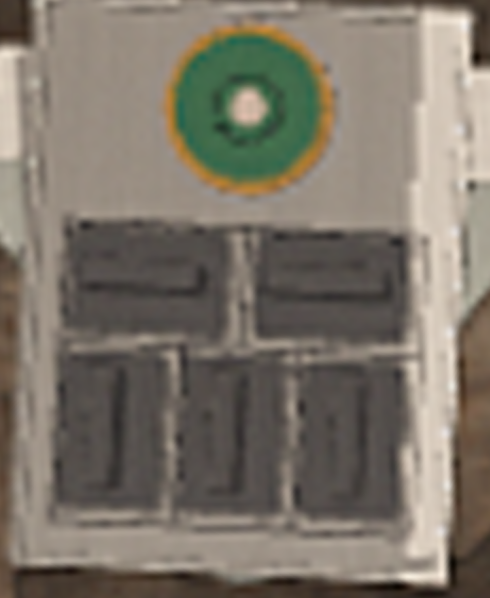

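All five weights sit inside their outlines, within about 2 mm of centre. The bubble is at (248,106), inside the ring. Handing in.

```bash
python3 -c "
from station import hand_in
print(hand_in())"
```

```text
the job is handed in; nothing more can be done
None
```

I levelled the plate while it was empty and laid all five weights in their own outlines. One was knocked partway through, so I re-seated the three it disturbed. The last picture showed the bubble inside its ring, and I handed the job in at about 56 s; no verdict came back.

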